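# Sort milling balls by tipping a bowl behind a card

## Task

Take the yellow card by its black grip, stand its long straight edge across the rim of the level bowl, crosswise just inside the pouring lip so that only a narrow gap stays open under it, and press the bowl over with it, to about 40 degrees, leaning the card with the bowl so that it stays square to the rim, until all four small brass balls have run out into the blue tray and both large white balls are held back. Let the bowl come back level under the card, then stand the card back in its grey rest. Press gently (under 25 N), keep the gripper itself off the bowl and the balls, and do not disturb the other things.

Things in the scene. Friction and masses are not known exactly. Their poses are not given: they have to be found in the camera images.
- bowl (a joint): tilt of the bowl about its pivot, rad: 0 level, grows as the pouring side (over the blue tray) goes down, rigid stop at 0.9. A spring always returns it to level: 0.1 N m to leave level, 0.28 N m at 0.7 rad (2 to 6 N pressed on the rim). Balls begin to roll out past about 0.45 rad and leave readily at 0.7 rad (40 degrees); rocking the bowl a little frees a ball caught behind the large ones
- mouth (a point): centre of the bowl's mouth, in the plane of the rim and on the pivot axis; turns with the bowl. z out of the mouth (up when level), y along the pivot axis, -x towards the pouring lip. The bowl is a steel cone, mouth 172 mm across inside, wall 4 mm thick, rising at 24 degrees from a flat floor 68 mm across, 23 mm below the rim plane
- lip (a point): middle of the pouring lip, on the rim, 86 mm from point mouth; axes as point mouth's. A straight edge laid across the rim as a chord 47 mm from the mouth's centre touches the rim at two points 72 mm either side and leaves under its middle a crescent gap 16 mm clear of the wall (0.4 of the distance from chord to lip): at 40 to 53 mm from the centre small balls pass and large ones do not
- stand: fixed aluminium tipping stand, 225 x 220 mm base; origin on the bench under the pivot axis, pivot 120 mm up, x as for point mouth when level (-x is the pouring side). Two posts 12 mm wide, 132 mm high (round heads to 135 mm), stand at y = +-102 mm
- tray (a point): centre of the inner floor (12 mm above the bench) of the blue catch tray on the stand, below the pouring lip; axes as the stand's. Inside 137 mm (x) by 162 mm (y), walls 34 mm high
- card: sorting card: stiff yellow plate 160 mm (y) x 4 mm (x) x 74 mm (z) with a black grip block on its upper edge, 14 mm (x) x 45 mm (y), from z = 70 to 104 mm. Origin at the middle of the straight lower edge, z up. About 60 g; grip it across the 14 mm. Its two faces are alike, either way round will do
- rest: fixed grey rest for the card, 90 x 120 mm; origin on the bench, under the middle of its slot. The slot runs along y, 7 mm wide, its floor 6 mm above the bench, rails to 32 mm, above them flared lips (inside about 19 mm wide) to 41 mm. The card stands in it with its x along the rest's x, or opposite; up to 6 degrees of lean
- film_carton: blue carton 122x130x55 mm, bystander, origin under its centre
- amber_bottle: amber bottle 48x45x96 mm with black cap, bystander, origin under its centre
- tape_roll: roll of tape 100 mm across, 25 mm high, bystander, origin under its centre
- screwdriver: orange-handled screwdriver lying, 144 mm, bystander, origin under its centre
- small_0: small brass ball, 12 mm diameter, 10 g; origin at its centre
- small_1: small brass ball, 12 mm diameter, 10 g; origin at its centre
- small_2: small brass ball, 12 mm diameter, 10 g; origin at its centre
- small_3: small brass ball, 12 mm diameter, 10 g; origin at its centre
- large_0: large white ceramic ball, 36 mm diameter, about 90 g; origin at its centre
- large_1: large white ceramic ball, 36 mm diameter, about 90 g; origin at its centre
Mind the look-alikes: they are no part of the job. What is shaped like the large_0 but brown or pink is not meant.

How it is judged:
By the outcome, as a careful person would: the job done as asked, in the order asked, and still so for the second after the job is handed in, with the robot touching nothing.
It also fails if it takes over 64 s, if anything falls off the work surface, if the arm or the gripper's body presses on something with over 40 N, if the wrist force passes 120 N, or if a joint passes its speed limit or range.

## Robot

A 6-joint arm with a two-finger parallel gripper is mounted at the origin on a cart in front of the work surface, level with it; the furniture and walls round the work are solid. World frame = base frame: x ahead of the robot, y to its left, z up, the work surface at z = 0. Lengths are in mm, angles in rad, forces in N, time in s.
With the tool pointing down it reaches from about 350 to 975 mm from the base axis. Payload 7.1 kg.
Tool frame: the origin (TCP) lies at the very end of the fingers, on their centre line; the grasp point (between the pads) lies ctrl.hold_point_z behind it (ctrl.hold_point_z is the distance from the TCP to the grasp point, in mm); z points along the fingers, y is the line along which they close (so a half turn about z gives the same grasp; the last joint's range is limited). The gripper opens to 88 mm and grips with 3 to 60 N. Pads are 20 mm wide; open, the fingers measure 115 mm over their backs; the gripper's body (75 mm by 178 mm) begins 61 mm behind the grasp point.
Start: joints at [-1.228, 0.423, 1.63, -0, 1.089, -0.019], TCP at [221.24, -584.515, 222.675] pointing down, gripper open.
Joint ranges: [-3, 3], [-0.9, 2.11], [0.09, 2.58], [-1.31, 4.45], [0.11, 2.69], [-2.54, 2.54]. Speed limits (rad/s): [2.39, 2.39, 3.01, 3.14, 3.14, 3.14].

## Interface

Orientations are given as a rotation vector (axis times angle).
In Python, from workcell import ctrl gives the robot as it stands. The module is installed in compiled form; this text tells all that it offers.
- The arm moves only by the shell command python3 -m creep 'ROWS'. ROWS is JSON, a list of rows, each an object with "translation": the shift along the tool's x, y, z in mm, a list of three; "angular": the turn, a rotation vector about the tool's x, y, z in rad, a list of three; "jaw": the opening, from 0 (shut) to 1 (fully open). A call has exactly 8 rows; each row is the pose to reach, as a shift and turn from the pose commanded when the call began, along the tool's axes at that moment; what a row does not reach only later rows make up. A row lasts 1/8 s, in which the tool goes at most 62.5 mm and 10.7 degrees, less where a joint would pass 70% of its speed; a pose out of reach is approached as far as the arm can. A call with a gripper value outside its range is refused whole. The fingers move at their own pace and stop on an object; the grip force is fixed at half the most. Time passes only in rows, so rows that repeat a pose let the fingers close, or fill a call up. It gives the time, the measured TCP pose, the force, the opening and the grip force at its end, in the units of the state.
- ctrl.get_obs(): the state, without advancing time (a new reading comes with each control period).
- ctrl.get_image(name): name is "scene" or "top" or "wrist"; returns the picture (384x512x3 uint8, red, green, blue); there is no depth.
- ctrl.camera_info(name): a dict with "camera_matrix" (3x3 intrinsics, pixels), "distortion" ([k1, k2, p1, p2, k3] as OpenCV has them; the pictures are not rectified), "world_from_camera" (4x4, takes a point from camera to world coordinates). Camera axes: x right, y up, looking along -z (the intrinsics and any distortion apply to the point x, -y, -z); pixel columns grow to the right and rows downward; lengths in mm; the calibration is good to about 2 mm. A picture is of the moment at which its call begins: read the wrist's pose just before it. camera_info takes no time and is no camera call; for the wrist camera it gives the pose at the moment of the call.
- ctrl.close_job(): hands the job in; it is judged then, once.
Trained networks look in the newest picture that a camera, given by its name, has taken for a name from the list of things; names that differ only in an ending like _2 or _b are one class to them, and where a whole thing is asked for, a point or a joint stands for the part that bears it (a point fixed in the world has none). Each returns a list of dicts, best first, with "score" (0 to 1); they miss things now and then, are a little off and sometimes report something else, mostly with a low value. They report only what shows in the picture. A call takes as long as a camera call. They do not tell look-alikes from the thing itself.
- ctrl.look_for(camera, label): "rect" ([left, top, right, bottom] in pixels, round what is visible of it).
The state is a dict: "t": time; "qpos": joint angles; "qvel": joint speeds; "joint_torque": joint torques, N m; "ee_pos": TCP position; "orientation": TCP orientation; "ft_force": force on the tool from outside, world axes, zero at the start; "moment": the same for the moment, N m; "width": finger opening in mm; "grasp_force": force on a finger pad.
Only numpy, scipy, OpenCV 4.12 (cv2) and the standard library are available. Lean on these libraries where they do the work, as an engineer would, in place of code of your own. Each camera call takes 0.05 s, during which the arm holds its last target. There are 200 camera calls.

## Working session

There is one attempt and no reset: what is moved stays moved. The work goes in short steps, Python scripts to look and compute and a shell command to move; the robot and the scene stay as the last step left them, time stands still between calls to the robot, and variables do not carry over. Pictures are saved under pics/ and viewed, at most 10 in all, crops included, and the job is handed in when it is done.

```bash
mkdir -p pics; ls; python3 - <<'E'
from workcell import ctrl
import cv2,numpy as np
for n in ("scene","top"):
    im=ctrl.get_image(n); cv2.imwrite(f"pics/{n}0.png",cv2.resize(im[:,:,::-1],(768,576),interpolation=cv2.INTER_CUBIC))
    i=ctrl.camera_info(n); print(n,np.round(i["camera_matrix"],1).tolist(),i["distortion"],np.round(i["world_from_camera"],3).tolist())
    for l in ("card","rest","bowl","stand","large_0","small_0","lip"):
        print(l,[(np.round(d["rect"]).tolist(),round(d["score"],2)) for d in ctrl.look_for(n,l)[:5]])
print(ctrl.hold_point_z,ctrl.get_obs())
E
```

```text
pics
scene [[492.0, 0.0, 251.4], [0.0, 492.0, 184.3], [0.0, 0.0, 1.0]] [0.05841939 0.         0.         0.         0.        ] [[-0.824, 0.287, -0.488, -181.717], [-0.566, -0.45, 0.691, 890.395], [-0.021, 0.846, 0.533, 905.644], [0.0, 0.0, 0.0, 1.0]]
card [([228.0, 189.0, 243.0, 202.0], 0.7), ([139.0, 271.0, 203.0, 323.0], 0.68)]
rest [([151.0, 286.0, 204.0, 332.0], 0.71)]
bowl [([201.0, 178.0, 258.0, 208.0], 0.7)]
stand [([194.0, 170.0, 292.0, 258.0], 0.72), ([152.0, 292.0, 201.0, 331.0], 0.26)]
large_0 [([216.0, 185.0, 231.0, 198.0], 0.65), ([211.0, 274.0, 227.0, 285.0], 0.63), ([202.0, 254.0, 219.0, 268.0], 0.62), ([229.0, 190.0, 243.0, 204.0], 0.58), ([196.0, 172.0, 291.0, 257.0], 0.35)]
small_0 [([204.0, 176.0, 261.0, 212.0], 0.39)]
lip [([203.0, 176.0, 264.0, 209.0], 0.59), ([146.0, 226.0, 164.0, 259.0], 0.27)]
top [[370.2, 0.0, 257.2], [0.0, 370.2, 191.0], [0.0, 0.0, 1.0]] [0.02178611 0.         0.         0.         0.        ] [[0.022, 0.981, -0.193, 298.346], [-1.0, 0.019, -0.017, -177.378], [-0.013, 0.193, 0.981, 1302.8], [0.0, 0.0, 0.0, 1.0]]
card [([105.0, 200.0, 150.0,
[... 358 characters left out ...]
4)]
18.700000000000003 {'t': 0.8, 'qpos': array([-1.22795903e+00,  4.23067249e-01,  1.62989787e+00, -3.66754851e-05,
        1.08863246e+00, -1.90043754e-02]), 'qvel': array([-0.00253392,  0.00103215,  0.00037535, -0.00044269, -0.00027693,
       -0.00064684]), 'joint_torque': array([ 1.57261453e-03, -5.44511962e+01, -2.74035251e+01,  6.46874704e-02,
        1.67607924e-02,  1.62514716e-06]), 'ee_pos': array([ 221.25289736, -584.50353393,  222.6963637 ]), 'orientation': array([ 3.09031171e+00,  5.65310123e-01, -5.16210912e-05]), 'ft_force': array([-0.31079646, -0.75594078, -1.39138691]), 'moment': array([-0.02469147,  0.03171723,  0.01688434]), 'grasp_force': 0.0, 'width': 87.59003026878635}
```

View pics/scene0.png

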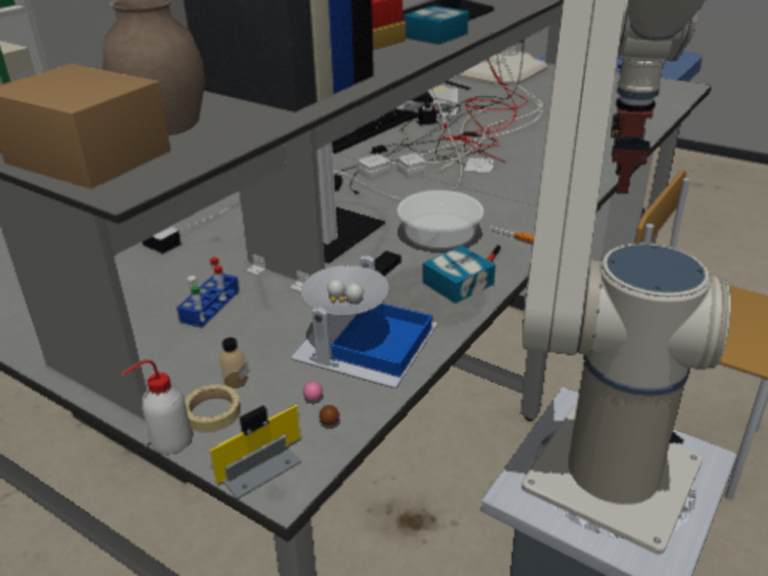

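View pics/top0.png

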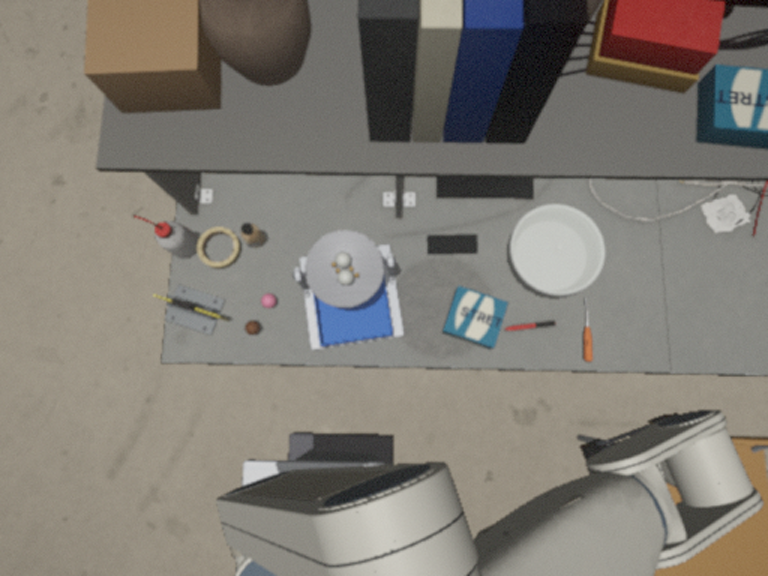

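The scene shot has the card at (255,440) in its grey rest, the bowl at (345,290) with two white balls at (336,288) and (355,293), and the blue tray at (385,338). The look-alikes for the large balls are pink at (313,391) and brown at (329,415), both on the bench. The blue carton at (460,272) and the white basin are not targets. Only one yellow card is visible.

```bash
cat > h.py <<'E'
from workcell import ctrl
import cv2,numpy as np
from scipy.spatial.transform import Rotation as R
def ray(info,px):
    K=np.array(info["camera_matrix"]);D=np.array(info["distortion"]);T=np.array(info["world_from_camera"])
    u=cv2.undistortPoints(np.array([[px]],float),K,D)[0,0]
    d=T[:3,:3]@np.array([u[0],-u[1],-1.]); return T[:3,3],d/np.linalg.norm(d)
def atz(info,px,z):
    o,d=ray(info,px); return o+d*(z-o[2])/d[2]
def proj(info,P):
    T=np.linalg.inv(np.array(info["world_from_camera"])); P=np.atleast_2d(P)
    c=P@T[:3,:3].T+T[:3,3]; c=c*[1,-1,-1]
    return cv2.projectPoints(c,np.zeros(3),np.zeros(3),np.array(info["camera_matrix"]),np.array(info["distortion"]))[0][:,0]
def tri(rays):
    A=np.zeros((3,3));b=np.zeros(3)
    for o,d in rays:
        M=np.eye(3)-np.outer(d,d);A+=M;b+=M@o
    return np.linalg.solve(A,b)
def pose():
    o=ctrl.get_obs(); return o["ee_pos"],R.from_rotvec(o["orientation"])
def delta(p,Rm,pp=None,RR=None):
    """shift/turn in tool axes from present pose to p,Rm"""
    p0,R0=(pose() if pp is None else (pp,RR))
    return np.round(R0.inv().apply(np.array(p)-p0),1),np.round((R0.inv()*Rm).as_rotvec(),3)
E
python3 - <<'E'
from h import *
t=ctrl.camera_info("top");s=ctrl.camera_info("scene")
f=lambda x,y:(x/1.5,y/1.5)
for n,i,p,z in [("bowl",t,f(345,271),120),("bowl s",s,f(345,290),120),("card a",t,f(153,295),80),("card b",t,f(231,319),80),("grip",t,f(190,306),110),
 ("grip s",s,f(254,418),105),("cardS a",s,f(212,445),80),("cardS b",s,f(299,407),80),
 ("post L",t,f(299,275),135),("post R",t,f(391,262),135),("base bl",t,f(310,348),6),("base br",t,f(403,336),6),("shelfedge",t,f(345,172),500),("pink",t,f(269,300),18),("brown",t,f(252,327),18),("carton",t,f(476,318),55),("bottle",t,f(250,235),90),("bottleS",s,f(230,345),100),("tray bl",t,f(320,345),40),("tray br",t,f(393,335),40)]:
    print(n,np.round(atz(i,p,z),0))
w=ctrl.camera_info("wrist"); T=np.array(w["world_from_camera"]); p,Rm=pose()
print("wrist cam in tool",np.round(Rm.inv().apply(T[:3,3]-p),1),np.round(Rm.inv().as_matrix()@T[:3,:3],3),np.round(w["camera_matrix"],1).tolist(),w["distortion"])
E
```

```text
bowl [563. -68. 120.]
bowl s [563. -54. 120.]
card a [509. 364.  80.]
card b [458. 186.  80.]
grip [481. 268. 110.]
grip s [479. 298. 105.]
cardS a [514. 360.  80.]
cardS b [456. 220.  80.]
post L [549.  30. 135.]
post R [ 582. -168.  135.]
base bl [403.  18.   6.]
base br [ 436. -198.    6.]
shelfedge [634. -97. 500.]
pink [513. 118.  18.]
brown [448. 154.  18.]
carton [ 475. -362.   55.]
bottle [649. 154.  90.]
bottleS [649. 178. 100.]
tray bl [408. -10.  40.]
tray br [ 434. -175.   40.]
wrist cam in tool [  83.6    1.  -162.5] [[-0.001  0.953  0.302]
 [ 1.     0.001  0.001]
 [ 0.     0.302 -0.953]] [[312.2, 0.0, 254.4], [0.0, 312.2, 190.9], [0.0, 0.0, 1.0]] [-0.02318736  0.          0.          0.          0.        ]
```

```bash
R='{"translation":[340,-336,-97],"angular":[0,0,-0.45],"jaw":1}'; python3 -m creep '[{"translation":[43,-42,-12],"angular":[0,0,-0.06],"jaw":1},{"translation":[85,-84,-24],"angular":[0,0,-0.12],"jaw":1},{"translation":[128,-126,-36],"angular":[0,0,-0.18],"jaw":1},{"translation":[170,-168,-48],"angular":[0,0,-0.24],"jaw":1},{"translation":[213,-210,-60],"angular":[0,0,-0.3],"jaw":1},{"translation":[255,-252,-73],"angular":[0,0,-0.36],"jaw":1},{"translation":[300,-294,-85],"angular":[0,0,-0.41],"jaw":1},{"translation":[340,-336,-97],"angular":[0,0,-0.45],"jaw":1}]'
python3 - <<'E'
from h import *
im=ctrl.get_image("wrist");cv2.imwrite("pics/w1raw.png",im[:,:,::-1])
a=np.deg2rad(72);x=np.array([np.cos(a),np.sin(a),0]);z=np.array([0,0,-1.]);Rm=R.from_matrix(np.c_[x,np.cross(z,x),z])
print(delta([455,200,280],Rm),ctrl.get_obs()["ee_pos"],ctrl.get_obs()["qpos"])
E
```

```text
t: 1.8
ee_pos: [421.0, -148.1, 320.5]
orientation: [2.885, 1.242, 0.001]
ft_force: [1.0, -0.9, -0.0]
width: 87.9
grasp_force: 0.0
(array([ 271.9, -211.8,   42.8]), array([ 0.003, -0.004, -0.439])) [ 423.42709084 -143.2635087   321.94108631] [-0.35525572  0.03454421  1.89679754  0.003673    1.20706126  0.3964017 ]
```

```bash
python3 -m creep '[{"translation":[40,-30,0],"angular":[0,0,-0.055],"jaw":1},{"translation":[80,-60,0],"angular":[0,0,-0.11],"jaw":1},{"translation":[125,-92,10],"angular":[0,0,-0.165],"jaw":1},{"translation":[170,-125,15],"angular":[0,0,-0.22],"jaw":1},{"translation":[215,-158,20],"angular":[0,0,-0.275],"jaw":1},{"translation":[260,-190,30],"angular":[0,0,-0.33],"jaw":1},{"translation":[300,-220,40],"angular":[0,0,-0.385],"jaw":1},{"translation":[335,-240,50],"angular":[0,0,-0.44],"jaw":1}]'
python3 - <<'E'
from h import *
i=ctrl.camera_info("wrist");im=ctrl.get_image("wrist");cv2.imwrite("pics/w2.png",im[:,:,::-1])
np.savez("w2.npz",K=i["camera_matrix"],T=i["world_from_camera"])
hsv=cv2.cvtColor(im,cv2.COLOR_RGB2HSV);m=cv2.inRange(hsv,(24,130,70),(34,255,255))
n,l,s,c=cv2.connectedComponentsWithStats(m);print([(q.tolist()) for q in s[1:] if q[4]>60])
# bowl from transit picture is 1; print state
print(ctrl.get_obs()["ee_pos"],ctrl.get_obs()["qpos"],i["distortion"])
for q in ("card","rest"): print(q,[(np.round(d["rect"]).tolist(),round(d["score"],2)) for d in ctrl.look_for("wrist",q)[:3]])
E
```

```text
t: 2.85
ee_pos: [476.6, 260.4, 269.5]
orientation: [-2.543, -1.844, -0.001]
ft_force: [0.1, -0.9, 0.4]
width: 87.7
grasp_force: 0.0
[[253, 63, 5, 56, 217], [255, 163, 4, 42, 126]]
[477.45426095 263.54923038 268.29729125] [0.4816104  0.25346885 1.76452045 0.00182895 1.12259149 0.79382846] [-0.02318736  0.          0.          0.          0.        ]
card [([247.0, 59.0, 266.0, 204.0], 0.89)]
rest [([220.0, 78.0, 288.0, 170.0], 0.86)]
```

View pics/w2.png

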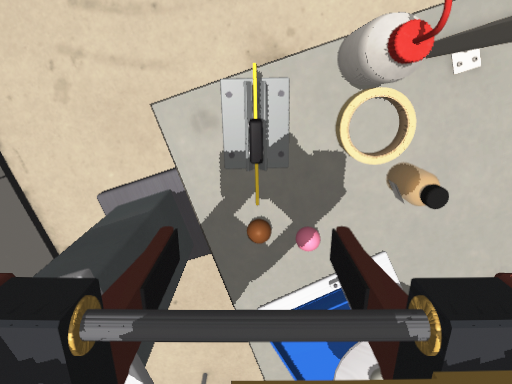

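The wrist view shows the card edge-on from (254,63) to (258,205), with the grip block at about (256,141). It stands in the grey rest (221–289, 78–168). The brown ball at (259,231) and pink ball at (308,239) are off to the side on the bench.

```bash
python3 - <<'E'
from h import *
d=np.load("w2.npz");i=dict(camera_matrix=d["K"],world_from_camera=d["T"],distortion=[-0.02318736,0,0,0,0])
im=cv2.imread("pics/w2.png");hsv=cv2.cvtColor(im,cv2.COLOR_BGR2HSV);m=cv2.inRange(hsv,(22,120,50),(35,255,255));m[:, :245]=0;m[:,270:]=0
ys,xs=np.nonzero(m);print(ys.min(),ys.max())
for r in (68,100,180,200):print(r,xs[ys==r])
a=atz(i,(254.3,63.5),80);b=atz(i,(258,205),80)
g=cv2.cvtColor(im,cv2.COLOR_BGR2GRAY)
print(g[141,240:275].tolist()); print(g[108:175,256].tolist())
print(a,b,(a+b)/2,np.linalg.norm(a-b),np.degrees(np.arctan2(*(a-b)[[1,0]])))
print("grip top ends",atz(i,(256,119),110),atz(i,(256.5,164),110))
c=[atz(i,q,4) for q in [(221,80),(289,77),(289,168),(221,168)]];print(np.round(c,0).tolist(),np.mean(c,0))
E
```

```text
63 204
68 [252 253 254 255 256]
100 [253 254 255 256]
180 [255 256 257 258]
200 [256 257 258]
[194, 194, 194, 194, 187, 141, 156, 167, 92, 60, 33, 47, 60, 58, 56, 55, 53, 51, 50, 50, 46, 37, 34, 72, 79, 81, 80, 88, 113, 192, 192, 191, 191, 191, 190]
[227, 228, 229, 229, 230, 230, 230, 230, 231, 231, 190, 17, 18, 28, 41, 55, 61, 60, 60, 58, 60, 59, 58, 57, 57, 56, 56, 55, 55, 54, 54, 53, 53, 53, 52, 53, 52, 52, 51, 52, 51, 51, 51, 50, 51, 50, 50, 49, 48, 47, 48, 49, 47, 46, 31, 62, 122, 141, 141, 143, 143, 143, 143, 144, 143, 142, 143]
[512.00930686 366.40898344  80.        ] [466.92392472 214.7047013   80.        ] [489.46661579 290.55684237  80.        ] 158.2620640043281 73.4484430944132
grip top ends [496.55299642 313.78800498 110.        ] [482.65817979 269.49592198 110.        ]
[[467.0, 367.0, 4.0], [552.0, 343.0, 4.0], [518.0, 227.0, 4.0], [427.0, 257.0, 4.0]] [490.66856372 298.37135709   4.        ]
```

```bash
python3 - <<'E'
from h import *
a=np.deg2rad(73.4);x=np.array([np.cos(a),np.sin(a),0]);z=np.array([0,0,-1.]);Rm=R.from_matrix(np.c_[x,np.cross(z,x),z])
print(delta([489.5,291.2,140],Rm),delta([489.5,291.2,76],Rm),pose()[0])
# link fit sanity: x-angle of tool
E
```

```text
(array([ 34.3,   2.6, 128.9]), array([-0.001,  0.001, -0.027])) (array([ 34.3,   2.7, 192.9]), array([-0.001,  0.001, -0.027])) [476.46405224 259.51689829 268.92440737]
```

```bash
python3 -m creep '[{"translation":[15,1,40],"angular":[0,0,-0.02],"jaw":1},{"translation":[34.3,2.6,90],"angular":[0,0,-0.027],"jaw":1},{"translation":[34.3,2.6,125],"angular":[0,0,-0.027],"jaw":1},{"translation":[34.3,2.6,160],"angular":[0,0,-0.027],"jaw":1},{"translation":[34.3,2.6,192.9],"angular":[0,0,-0.027],"jaw":1},{"translation":[34.3,2.6,192.9],"angular":[0,0,-0.027],"jaw":1},{"translation":[34.3,2.6,192.9],"angular":[0,0,-0.027],"jaw":0},{"translation":[34.3,2.6,192.9],"angular":[0,0,-0.027],"jaw":0}]'
python3 -m creep '[{"translation":[0,0,0],"angular":[0,0,0],"jaw":0},{"translation":[0,0,0],"angular":[0,0,0],"jaw":0},{"translation":[0,0,0],"angular":[0,0,0],"jaw":0},{"translation":[0,0,0],"angular":[0,0,0],"jaw":0},{"translation":[0,0,-10],"angular":[0,0,0],"jaw":0},{"translation":[0,0,-30],"angular":[0,0,0],"jaw":0},{"translation":[0,0,-65],"angular":[0,0,0],"jaw":0},{"translation":[0,0,-110],"angular":[0,0,0],"jaw":0}]'
python3 - <<'E'
from h import *
print(ctrl.get_obs())
E
```

```text
t: 4.0
ee_pos: [491.0, 290.3, 78.5]
orientation: [2.521, 1.874, 0.004]
ft_force: [-0.2, -0.1, 0.5]
width: 71.0
grasp_force: 0.0
t: 5.0
ee_pos: [489.3, 289.7, 187.6]
orientation: [-2.521, -1.875, 0.003]
ft_force: [0.4, 0.4, -0.4]
width: 13.8
grasp_force: 30.0
{'t': 5.0, 'qpos': array([5.13645408e-01, 3.85658791e-01, 1.78270772e+00, 1.72449404e-05,
       9.75062435e-01, 8.05601790e-01]), 'qvel': array([-4.76347849e-04, -5.08819794e-01, -2.44504412e-01,  8.73131459e-04,
        7.29732382e-01, -4.77899519e-04]), 'joint_torque': array([ 2.57676170e-02, -4.63204265e+01, -2.30739677e+01,  4.92140965e-02,
       -9.32539199e-01, -2.39210873e-03]), 'ee_pos': array([489.30628375, 289.71251865, 187.60573527]), 'orientation': array([-2.52075777, -1.87452402,  0.00285862]), 'ft_force': array([ 0.44760158,  0.43171905, -0.4334389 ]), 'moment': array([-0.03297495, -0.08176581,  0.00274836]), 'grasp_force': 29.987504482269287, 'width': 13.753308255437922}
```

```bash
python3 -m creep '[{"translation":[-30,9,-45],"angular":[0,0,-0.05],"jaw":0},{"translation":[-80,22,-80],"angular":[0,0,-0.11],"jaw":0},{"translation":[-135,38,-110],"angular":[0,0,-0.17],"jaw":0},{"translation":[-190,53,-130],"angular":[0,0,-0.23],"jaw":0},{"translation":[-248,69,-144],"angular":[0,0,-0.29],"jaw":0},{"translation":[-305,85,-144],"angular":[0,0,-0.35],"jaw":0},{"translation":[-362,100,-144],"angular":[0,0,-0.4],"jaw":0},{"translation":[-414,114,-144],"angular":[0,0,-0.455],"jaw":0}]'
python3 -m creep '[{"translation":[0,0,0],"angular":[0,0,0],"jaw":0},{"translation":[0,0,0],"angular":[0,0,0],"jaw":0},{"translation":[0,0,0],"angular":[0,0,0],"jaw":0},{"translation":[0,0,0],"angular":[0,0,0],"jaw":0},{"translation":[0,0,0],"angular":[0,0,0],"jaw":0},{"translation":[0,0,0],"angular":[0,0,0],"jaw":0},{"translation":[0,0,0],"angular":[0,0,0],"jaw":0},{"translation":[0,0,0],"angular":[0,0,0],"jaw":0}]'
python3 - <<'E'
from h import *
i=ctrl.camera_info("wrist");im=ctrl.get_image("wrist");cv2.imwrite("pics/w3.png",im[:,:,::-1])
np.savez("w3.npz",K=i["camera_matrix"],T=i["world_from_camera"])
o=ctrl.get_obs();print(o["ee_pos"],o["orientation"],o["qpos"],o["ft_force"],o["moment"],o["width"])
E
```

```text
t: 6.0
ee_pos: [479.4, -141.2, 331.6]
orientation: [2.031, 2.396, 0.001]
ft_force: [0.7, -0.6, 0.2]
width: 13.6
grasp_force: 30.0
t: 7.0
ee_pos: [479.9, -139.2, 330.8]
orientation: [-2.033, -2.395, 0.0]
ft_force: [0.3, -0.1, 0.1]
width: 13.9
grasp_force: 30.0
[ 479.92690483 -139.2745862   330.75783413] [-2.03329810e+00 -2.39476139e+00  2.34700013e-05] [-3.06264305e-01  1.18140873e-01  1.78433121e+00  1.28840683e-05
  1.23918815e+00 -4.69167672e-01] [-0.44970904  0.61927436 -0.66825934] [-0.00803628 -0.05192211 -0.02291017] 13.8733478151933
```

View pics/w3.png

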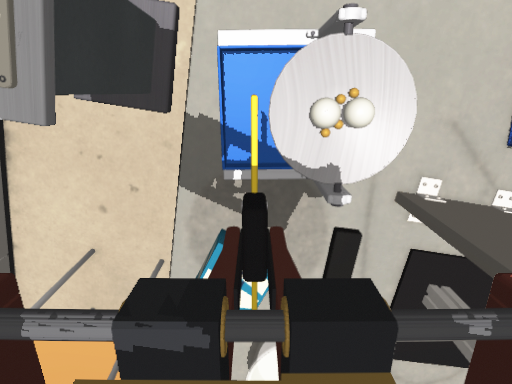

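The wrist view shows the bowl, about (269–417, 32–183), with two white balls at (325,113) and (359,112) and four brass balls. The posts are at (350,14) and (341,200). The blue tray is left of the bowl, and the card is edge-on at column 254.

```bash
cat > bowl.py <<'E'
from h import *
from scipy.optimize import least_squares
def fit(png,i,c0,r0,lo,hi,z=120):
    g=cv2.GaussianBlur(cv2.cvtColor(cv2.imread(png),cv2.COLOR_BGR2GRAY),(3,3),0).astype(float)
    pts=[]
    for a in np.linspace(0,2*np.pi,120,endpoint=False):
        r=np.arange(lo,hi,.5);x=c0[0]+r*np.cos(a);y=c0[1]+r*np.sin(a)
        if x.min()<0 or y.min()<0 or x.max()>511 or y.max()>383: continue
        v=cv2.remap(g.astype(np.float32),x.astype(np.float32)[None],y.astype(np.float32)[None],1)[0]
        k=np.argmax(np.abs(np.gradient(v)));pts.append((x[k],y[k]))
    W=np.array([atz(i,p,z)[:2] for p in pts])
    s=least_squares(lambda q:np.hypot(*(W-q[:2]).T)-q[2],[*W.mean(0),88],loss="soft_l1",f_scale=.7)
    res=np.hypot(*(W-s.x[:2]).T)-s.x[2]
    return s.x,np.median(abs(res)),len(W)
E
python3 - <<'E'
from bowl import *
d=np.load("w3.npz");i=dict(camera_matrix=d["K"],world_from_camera=d["T"],distortion=[-0.02318736,0,0,0,0])
print(fit("pics/w3.png",i,(343,108),75,66,84))
t=ctrl.camera_info("top")
im=cv2.resize(cv2.imread("pics/top0.png"),(512,384),interpolation=cv2.INTER_AREA);cv2.imwrite("pics/topr.png",im)
print("top",fit("pics/topr.png",t,(230,180.5),26,22,31))
L,P=atz(i,(350,14),130),atz(i,(341,200),130);print("posts",L,P,(L+P)/2,np.degrees(np.arctan2(*(L-P)[[1,0]])),np.linalg.norm(L-P))
im=cv2.imread("pics/w3.png");h=cv2.cvtColor(im,cv2.COLOR_BGR2HSV);m=cv2.inRange(h,(105,120,60),(125,255,255));m[:,300:]=0;m[185:]=0;m[:20]=0
ys,xs=np.nonzero(m)
# left edge of tray
e=np.array([(xs[ys==r].min(),r) for r in range(60,165,3) if (ys==r).any()]);print(e[:3],e[-3:])
vx,vy,x0,y0=cv2.fitLine(e.astype(np.float32),cv2.DIST_HUBER,0,.01,.01).ravel()
a=atz(i,(x0-vx/vy*(y0-60),60),46);b=atz(i,(x0+vx/vy*(165-y0),165),46);print("tray edge",a,b,np.degrees(np.arctan2(*(a-b)[[1,0]])))
for n,p in (("Lg",(325,113)),("Lg",(359,112))):print(n,atz(i,p,115))
print(atz(i,(254.5,97),263))
E
```

```text
(array([572.18794246, -63.20184279,  85.85079742]), np.float64(0.48263190016800195), 120)
top (array([570.2958581 , -63.91447445,  87.00823049]), np.float64(1.1517331001397721), 120)
posts [552.71807007  35.9134383  130.        ] [ 592.90602449 -165.69920071  130.        ] [572.81204728 -64.8928812  130.        ] 101.27315462068948 205.579006442853
[[218  60]
 [218  63]
 [218  66]] [[222 156]
 [222 159]
 [222 162]]
tray edge [412.16251205 -24.9458189   46.        ] [ 436.97042464 -165.87870724   46.        ] 99.98329786773056
Lg [552.98490765 -67.31325523 115.        ]
Lg [592.45953056 -59.56433477 115.        ]
[467.47113117 -60.89144823 263.        ]
```

```bash
cat > plan.py <<'E'
from h import *
A=np.deg2rad(100.5);ux=np.array([np.sin(A),-np.cos(A),0]);uy=np.array([np.cos(A),np.sin(A),0]);uz=np.array([0,0,1.])
M=np.array([571.5,-63.5,120.])
def tgt(th,ch=47,h=70):
    sx=-ch*np.cos(th)-h*np.sin(th);sz=h*np.cos(th)-ch*np.sin(th)
    z=-uz;Rl=R.from_matrix(np.c_[uy,np.cross(z,uy),z])
    return M+sx*ux+sz*uz, Rl*R.from_rotvec([-th,0,0])
E
python3 - <<'E'
from plan import *
from scipy.optimize import least_squares,fsolve
D=[(.42307,1.6299,np.hypot(221.25,584.5),222.7),(.0345,1.8968,np.hypot(423.4,143.3),321.9),(.11814,1.78433,np.hypot(479.9,139.27),330.76),(.25347,1.76452,np.hypot(477.45,263.55),268.3),(.38566,1.78271,np.hypot(489.3,289.7),187.6)]
f=lambda p:[v for a,b,r,z in D for v in (p[0]+p[1]*np.sin(a)+p[2]*np.sin(a+b)-r,p[3]+p[1]*np.cos(a)+p[2]*np.cos(a+b)-z)]
s=least_squares(f,[0,450,450,0]);p=s.x;print(p,np.abs(s.fun).max())
for Dl in (200,300):
  for th in (0,.35,.7,.8):
    P,_=tgt(th);r=np.hypot(*P[:2])-Dl*np.sin(th);z=P[2]+Dl*np.cos(th)-Dl
    q=fsolve(lambda q:[p[0]+p[1]*np.sin(q[0])+p[2]*np.sin(q.sum())-r,p[3]+p[1]*np.cos(q[0])+p[2]*np.cos(q.sum())-z],[.1,1.8]);print(Dl,th,q,np.pi-th-q.sum())
print("hover",delta(*tgt(0,47,100)))
P0,R0=tgt(0,47,70)
for th in (.1,.2,.3,.4,.5,.6,.65,.7,.75,.8): print(th,delta(*tgt(th),P0,R0))
E
```

```text
[-12.24855235 518.37907801 473.82215373 -28.74825761] 5.830334226168361
200 0 [0.30737893 1.88348741] 0.95072631335912
200 0.35 [0.20505566 2.11079263] 0.4757443607552889
200 0.7 [0.19931765 2.31326945] -0.07099445146345218
200 0.8 [0.22324317 2.36203032] -0.24368083805909846
300 0 [0.30737893 1.88348741] 0.95072631335912
300 0.35 [0.15741389 2.18905885] 0.44511991606344736
300 0.7 [0.15603457 2.46313302] -0.1775749293844746
300 0.8 [0.20394593 2.52907605] -0.39142932213467985
hover (array([ 59. ,  55.7, 110.8]), array([-0.  , -0.  , -0.02]))
0.1 (array([ 0. , -6.8,  5. ]), array([-0.1,  0. ,  0. ]))
0.2 (array([  0. , -13. ,  10.7]), array([-0.2,  0. ,  0. ]))
0.3 (array([  0. , -18.6,  17. ]), array([-0.3,  0. ,  0. ]))
0.4 (array([  0. , -23.5,  23.8]), array([-0.4,  0. ,  0. ]))
0.5 (array([  0. , -27.8,  31.1]), array([-0.5, -0. ,  0. ]))
0.6 (array([  0. , -31.3,  38.8]), array([-0.6,  0. ,  0. ]))
0.65 (array([  0. , -32.8,  42.7]), array([-0.65,  0.  ,  0.  ]))
0.7 (array([  0. , -34. ,  46.7]), array([-0.7,  0. ,  0. ]))
0.75 (array([  0. , -35.1,  50.8]), array([-0.75,  0.  ,  0.  ]))
0.8 (array([  0. , -36. ,  54.9]), array([-0.8,  0. ,  0. ]))
```

```bash
python3 -m creep '[{"translation":[10,3,15],"angular":[-0.05,0,-0.01],"jaw":0},{"translation":[25,7,40],"angular":[-0.13,0,-0.02],"jaw":0},{"translation":[40,11,70],"angular":[-0.2,0,-0.02],"jaw":0},{"translation":[52,15,95],"angular":[-0.28,0,-0.02],"jaw":0},{"translation":[59,17,114],"angular":[-0.35,0,-0.02],"jaw":0},{"translation":[59,17,114],"angular":[-0.35,0,-0.02],"jaw":0},{"translation":[59,17,114],"angular":[-0.35,0,-0.02],"jaw":0},{"translation":[59,17,114],"angular":[-0.35,0,-0.02],"jaw":0}]'
cat > kin.py <<'E'
from h import *
def fk(q,p):
    a,L1,L2,h,D=p
    Y=lambda t:R.from_rotvec([0,t,0]);Z=lambda t:R.from_rotvec([0,0,t])
    R1=Z(q[0]);R2=R1*Y(q[1]);R3=R2*Y(q[2])*Z(q[3]);R5=R3*Y(q[4])
    P=R1.apply([a,0,h])+R2.apply([0,0,L1])+R3.apply([0,0,L2])+R5.apply([0,0,D])
    return P,R5*Z(q[5])*OFF
OFF=R.from_rotvec([0,0,np.pi/2])
E
python3 - <<'E'
from kin import *
import kin
from scipy.optimize import least_squares
o=ctrl.get_obs();q=o["qpos"];Ro=R.from_rotvec(o["orientation"])
for k in (0,.5,1,1.5):
    kin.OFF=R.from_rotvec([0,0,k*np.pi]);print(k,(Ro.inv()*fk(q,[0]*5)[1]).magnitude())
print(q,o["ee_pos"])
D=[([-1.22795903e+00,4.23067249e-01,1.62989787e+00,0,1.08863246,-.019],[221.253,-584.503,222.696]),([-.30626,.11814,1.78433,0,1.23919,-.469],[479.927,-139.2746,330.758]),([.51365,.38566,1.78271,0,.97506,.8056],[489.306,289.7125,187.606]),(q,o["ee_pos"])]
f=lambda p:np.concatenate([fk(a,p)[0]-b for a,b in D])
s=least_squares(f,[0,500,450,200,230]);print(s.x,abs(s.fun).max());np.save("p.npy",s.x)
E
```

```text
t: 8.05
ee_pos: [488.5, -78.8, 218.1]
orientation: [1.846, 2.22, 0.39]
ft_force: [-0.5, 0.2, -1.3]
width: 14.2
grasp_force: 30.0
0 1.5707963267948968
0.5 4.540736037349079e-16
1 1.5707963267948963
1.5 3.1415926535897927
[-0.27746119  0.11495624  2.12935493  0.2692461   0.59487535 -0.66136143] [488.49100942 -78.75832289 218.05011979]
[-23.53805111 544.80172732 475.05874151 237.7669899  288.70125564] 16.778314604906413
```

```bash
cat > kin.py <<'E'
from h import *
from scipy.optimize import least_squares
OFF=R.from_rotvec([0,0,np.pi/2])
LO=np.array([-3,-.9,.09,-1.31,.11,-2.54])+.02;HI=np.array([3,2.11,2.58,4.45,2.69,2.54])-.02
def fk(q,p):
    a,L1,L2,h,D,d,e=p
    Y=lambda t:R.from_rotvec([0,t,0]);Z=lambda t:R.from_rotvec([0,0,t])
    R1=Z(q[0]);R2=R1*Y(q[1]);R3=R2*Y(q[2]);R4=R3*Z(q[3]);R5=R4*Y(q[4])
    return R1.apply([a,d,h])+R2.apply([0,0,L1])+R3.apply([e,0,L2])+R5.apply([0,0,D]),R5*Z(q[5])*OFF
def ik(P,Rm,p,q0):
    f=lambda q:(lambda x:np.r_[(x[0]-P)/100,(Rm.inv()*x[1]).as_rotvec()])(fk(q,p))
    s=least_squares(f,np.clip(q0,LO+1e-3,HI-1e-3),bounds=(LO,HI));return s.x,np.sqrt(2*s.cost)
E
python3 - <<'E'
from kin import *
from plan import tgt,M
q=[-0.27746119,0.11495624,2.12935493,0.2692461,0.59487535,-0.66136143]
D=[([-1.22795903e+00,4.23067249e-01,1.62989787e+00,0,1.08863246,-.019],[221.253,-584.503,222.696]),([-.30626,.11814,1.78433,0,1.23919,-.469],[479.927,-139.2746,330.758]),([.51365,.38566,1.78271,0,.97506,.8056],[489.306,289.7125,187.606]),([-.35526,.03454,1.8968,0.00367,1.20706,.3964],[423.427,-143.2635,321.941]),([.48161,.25347,1.76452,.00183,1.12259,.79383],[477.454,263.549,268.297]),(q,[488.491,-78.758,218.05])]
f=lambda p:np.concatenate([fk(a,p)[0]-b for a,b in D])
s=least_squares(f,[0,500,450,200,230,0,0]);p=s.x;print(p.round(1),np.round(s.fun.reshape(-1,3),1).tolist());np.save("p.npy",p)
for beta in (0,.25,-.25,.4,-.4,.6,-.6):
    qq=np.array(q);out=[]
    for th in np.arange(0,.81,.1):
        P,Rm=tgt(th)
        # TCP shifts so that the grasp point (18.7 behind TCP) keeps; tilt about tool y
        hp=P-Rm.apply([0,0,18.7]);R2=Rm*R.from_rotvec([0,beta,0]);P2=hp+R2.apply([0,0,18.7])
        qq,e=ik(P2,R2,p,qq);out.append((round(th,1),round(e,3),qq.round(2).tolist()))
    print(beta,*out[::2],sep="\n   ")
E
```

```text
[  0.  563.1 484.9 312.4 309.6  11.9  77.5] [[0.0, 0.0, 0.0], [-0.0, -0.0, -0.0], [0.0, -0.0, -0.0], [-0.0, -0.0, 0.0], [0.0, 0.0, -0.0], [0.0, -0.0, 0.0]]
0
   (np.float64(0.0), np.float64(0.0), [-0.16, 0.33, 1.87, 0.0, 0.95, -0.34])
   (np.float64(0.2), np.float64(0.0), [-0.21, 0.26, 2.02, 0.12, 0.68, -0.48])
   (np.float64(0.4), np.float64(0.0), [-0.28, 0.22, 2.18, 0.45, 0.42, -0.84])
   (np.float64(0.6), np.float64(0.0), [-0.36, 0.26, 2.31, 1.44, 0.3, -1.9])
   (np.float64(0.8), np.float64(0.073), [-0.46, 0.36, 2.38, 1.97, 0.5, -2.52])
0.25
   (np.float64(0.0), np.float64(0.0), [-0.28, 0.38, 1.81, 0.25, 1.08, -0.6])
   (np.float64(0.2), np.float64(0.0), [-0.35, 0.31, 1.96, 0.42, 0.87, -0.83])
   (np.float64(0.4), np.float64(0.0), [-0.43, 0.29, 2.1, 0.71, 0.69, -1.21])
   (np.float64(0.6), np.float64(0.0), [-0.52, 0.33, 2.23, 1.17, 0.63, -1.78])
   (np.float64(0.8), np.float64(0.0), [-0.61, 0.43, 2.32, 1.63, 0.73, -2.37])
-0.25
   (np.float64(0.0), np.float64(0.0), [-0.03, 0.32, 1.91, -0.32, 0.89, -0.01])
   (np.float64(0.2), np.float64(0.0), [-0.06, 0.24, 2.07, -0.35, 0.6, 0.05])
[... 1107 characters left out ...]
(np.float64(0.2), np.float64(0.0), [-0.48, 0.45, 1.86, 0.63, 1.17, -1.09])
   (np.float64(0.4), np.float64(0.0), [-0.56, 0.44, 1.98, 0.81, 1.07, -1.39])
   (np.float64(0.6), np.float64(0.0), [-0.64, 0.48, 2.07, 1.01, 1.03, -1.76])
   (np.float64(0.8), np.float64(0.0), [-0.71, 0.56, 2.14, 1.21, 1.05, -2.14])
-0.6
   (np.float64(0.0), np.float64(0.0), [0.16, 0.37, 1.96, -0.76, 0.96, 0.47])
   (np.float64(0.2), np.float64(0.0), [0.15, 0.32, 2.1, -0.95, 0.76, 0.76])
   (np.float64(0.4), np.float64(0.01), [0.14, 0.31, 2.23, -1.29, 0.61, 1.2])
   (np.float64(0.6), np.float64(0.194), [0.11, 0.31, 2.25, -1.29, 0.54, 1.29])
   (np.float64(0.8), np.float64(0.383), [0.09, 0.32, 2.26, -1.29, 0.5, 1.38])
```

```bash
python3 - <<'E'
from kin import *
from plan import tgt
p=np.load("p.npy");q=[-0.28,0.22,2.18,0.45,0.42,-0.84]
for th in np.arange(.4,.79,.04):
    q,e=ik(*tgt(th),p,q);print(round(th,2),e.round(3),q.round(2))
print(pose()[0]);print(delta(*tgt(.1,47,90)),delta(*tgt(0,47,85)),delta(*tgt(0,47,73)))
E
```

```text
0.4 0.0 [-0.28  0.22  2.18  0.45  0.42 -0.84]
0.44 0.0 [-0.3   0.23  2.2   0.57  0.37 -0.98]
0.48 0.0 [-0.31  0.23  2.23  0.74  0.33 -1.16]
0.52 0.0 [-0.33  0.24  2.26  0.94  0.31 -1.37]
0.56 0.0 [-0.35  0.25  2.29  1.18  0.29 -1.63]
0.6 0.0 [-0.36  0.26  2.31  1.44  0.3  -1.9 ]
0.64 0.0 [-0.38  0.28  2.34  1.67  0.33 -2.14]
0.68 0.0 [-0.4   0.3   2.36  1.86  0.37 -2.35]
0.72 0.001 [-0.42  0.32  2.38  2.01  0.42 -2.52]
0.76 0.037 [-0.44  0.34  2.38  1.99  0.46 -2.52]
[488.49100942 -78.75832289 218.05011979]
(array([-0. , 22.4, 22.3]), array([0.252, 0.005, 0.   ])) (array([-0. , 30.6, 25.1]), array([0.352, 0.005, 0.   ])) (array([ 0. , 26.5, 36.4]), array([0.352, 0.005, 0.   ]))
```

```bash
python3 -m creep '[{"translation":[0,10,8],"angular":[0.12,0.002,0],"jaw":0},{"translation":[0,20,16],"angular":[0.24,0.003,0],"jaw":0},{"translation":[0,30.6,25.1],"angular":[0.352,0.005,0],"jaw":0},{"translation":[0,30.6,25.1],"angular":[0.352,0.005,0],"jaw":0},{"translation":[0,28.5,31],"angular":[0.352,0.005,0],"jaw":0},{"translation":[0,26.5,36.4],"angular":[0.352,0.005,0],"jaw":0},{"translation":[0,26.5,36.4],"angular":[0.352,0.005,0],"jaw":0},{"translation":[0,26.5,36.4],"angular":[0.352,0.005,0],"jaw":0}]'
python3 - <<'E'
from plan import *
o=ctrl.get_obs();print(o["ft_force"],o["moment"])
print(delta(*tgt(0,47,70)))
i=ctrl.camera_info("wrist");im=ctrl.get_image("wrist");t=ctrl.get_image("scene")
c=proj(ctrl.camera_info("scene"),M)[0].astype(int)
s=cv2.resize(t[c[1]-60:c[1]+75,c[0]-70:c[0]+70],None,fx=4,fy=4,interpolation=cv2.INTER_CUBIC)
cv2.imwrite("pics/s4.png",s[:,:,::-1]);cv2.imwrite("pics/w4.png",im[:,:,::-1])
E
```

```text
t: 9.05
ee_pos: [522.8, -71.7, 191.5]
orientation: [-2.007, -2.413, 0.002]
ft_force: [-1.9, 0.2, 2.7]
width: 13.7
grasp_force: 30.1
[-1.9000812   0.24047788  2.67396936] [-0.26763267  0.40527208  0.00798041]
(array([-0.8,  2.4,  1.5]), array([-0.003, -0.002, -0.   ]))
```

View pics/s4.png

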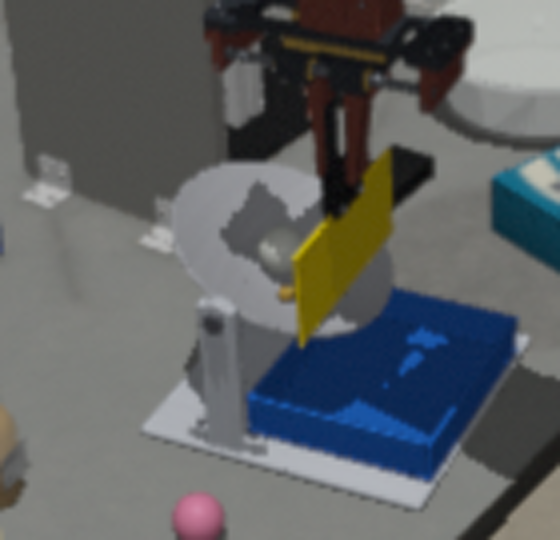

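View pics/w4.png

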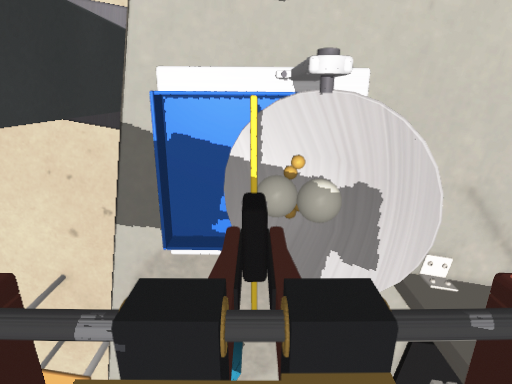

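The scene crop and wrist view show the card standing across the bowl near its lip, with the bowl already tipped a little. The bowl rim runs from column 225 to 441 in the wrist view, and the card is at column 254. The white balls sit behind the card at (277,197) and (320,200). I'll fit the rim's tilt before going on.

```bash
cat > tilt.py <<'E'
from plan import *
from scipy.optimize import least_squares
def refine(png,pts,c,w=6):
    g=cv2.GaussianBlur(cv2.cvtColor(cv2.imread(png),cv2.COLOR_BGR2GRAY),(3,3),0).astype(np.float32);out=[]
    for p in np.array(pts,float):
        d=p-c;d/=np.linalg.norm(d);s=np.arange(-w,w+.1,.5);q=p+s[:,None]*d
        v=cv2.remap(g,q[:,:1].astype(np.float32),q[:,1:].astype(np.float32),1).ravel();out.append(q[np.argmax(abs(np.gradient(v)))])
    return np.array(out)
def fit(info,pts,r=86,zfix=True):
    def f(v):
        th,cx,cy=v[:3];C=M+cx*ux+cy*uy+(0 if zfix else v[3])*uz
        X=np.cos(th)*ux+np.sin(th)*uz;N=np.cross(X,uy)
        out=[]
        for p in pts:
            o,d=ray(info,p);k=np.dot(C-o,N)/np.dot(d,N);out.append(np.linalg.norm(o+k*d-C)-r)
        return out
    s=least_squares(f,[.1,0,0]+([] if zfix else [0]),loss="soft_l1",f_scale=1.5);return s.x.round(3),np.round(f(s.x),1)
E
python3 - <<'E'
from tilt import *
i=ctrl.camera_info("wrist")
pts=refine("pics/w4.png",[(225,190),(227,165),(233,145),(275,100),(290,94),(365,97),(390,110),(420,138),(434,165),(440,200),(436,230),(425,258),(410,280)],np.array([333,195.]))
print(pts.round(0).tolist())
for r in (86,88,90): print(r,fit(i,pts,r))
d=np.load("w3.npz");j=dict(camera_matrix=d["K"],world_from_camera=d["T"],distortion=[-0.02318736,0,0,0,0])
c=np.array([343,108.]);p3=refine("pics/w3.png",[c+75*np.array([np.cos(a),np.sin(a)]) for a in np.linspace(0,6.28,40)],c)
for r in (86,88,90): print(r,fit(j,p3,r)[0])
o=ctrl.get_obs();print(o["ee_pos"],o["ft_force"],o["t"],delta(*tgt(0,47,70)))
E
```

```text
[[224.0, 190.0], [227.0, 165.0], [233.0, 145.0], [274.0, 99.0], [289.0, 91.0], [365.0, 96.0], [390.0, 110.0], [421.0, 137.0], [436.0, 164.0], [442.0, 200.0], [437.0, 230.0], [425.0, 258.0], [406.0, 276.0]]
86 (array([0.454, 0.716, 0.934]), array([ 1.1, -0.2, -0.9,  0.8,  1.5, -0.5, -1.1,  0.1,  0.5,  0.3,  0. ,
        1.3, -0.1]))
88 (array([ 0.52, -1.26, -0.42]), array([ 0.7, -1. , -1.9, -0.5,  0.4, -0.4, -0.7,  0.7,  0.9,  0.1, -1.1,
       -0.9, -3.2]))
90 (array([ 0.579, -2.691, -2.133]), array([ 1. , -0.9, -2.1, -1.1, -0.2, -0.2, -0.1,  1.3,  1.3, -0.1, -2.1,
       -3. , -6.2]))
86 [-0.008  0.926  0.109]
88 [-0.092  2.582  0.205]
90 [-0.156  3.93   0.08 ]
[523.00096418 -71.67691208 191.49553163] [-2.05084823  0.05281914  3.3018959 ] 9.15 (array([-0.8,  2.2,  1.5]), array([-0.003, -0.002,  0.   ]))
```

```bash
python3 - <<'E'
from plan import *
s=ctrl.camera_info("scene");c=proj(s,M)[0].astype(int);o=np.array([c[0]-70,c[1]-60])
P,Rm=pose()
for h in (70,92):
    pts=[P+Rm.apply([sy*80,0,h-z]) for sy in (1,-1) for z in (0,74)]
    print(h,((proj(s,pts)-o)*4).round(0).tolist())
im=cv2.imread("pics/s4.png");hsv=cv2.cvtColor(im,cv2.COLOR_BGR2HSV);m=cv2.inRange(hsv,(22,150,80),(35,255,255))
n,l,st,_=cv2.connectedComponentsWithStats(m);k=1+np.argmax(st[1:,4]);m=(l==k).astype(np.uint8)
ct=max(cv2.findContours(m,0,2)[0],key=cv2.contourArea);print(cv2.approxPolyDP(ct,6,True)[:,0].tolist())
E
```

```text
70 [[295.0, 312.0], [290.0, 221.0], [387.0, 199.0], [385.0, 114.0]]
92 [[296.0, 337.0], [292.0, 249.0], [388.0, 224.0], [386.0, 140.0]]
[[389, 151], [367, 170], [365, 189], [337, 222], [326, 218], [293, 257], [294, 286], [285, 295], [298, 304], [301, 344], [389, 232]]
```

The card sits about 20 mm low in the fingers: the lift began before they had closed. I'll take it back to the rest and regrasp at the right height, first letting the bowl come back level.

```bash
python3 -m creep '[{"translation":[0,0,-4],"angular":[0,0,0],"jaw":0},{"translation":[0,0,-8],"angular":[0,0,0],"jaw":0},{"translation":[0,0,-13],"angular":[0,0,0],"jaw":0},{"translation":[0,0,-18],"angular":[0,0,0],"jaw":0},{"translation":[0,0,-28],"angular":[0,0,0],"jaw":0},{"translation":[0,0,-50],"angular":[0,0,0],"jaw":0},{"translation":[0,0,-78],"angular":[0,0,0],"jaw":0},{"translation":[0,0,-100],"angular":[0,0,0],"jaw":0}]'
python3 - <<'E'
from plan import *
a=np.deg2rad(73.4);x=np.array([np.cos(a),np.sin(a),0]);z=np.array([0,0,-1.]);Rm=R.from_matrix(np.c_[x,np.cross(z,x),z])
print(pose()[0],[delta([489.5,291.2,q],Rm) for q in (250,170)])
E
```

```text
t: 10.15
ee_pos: [525.1, -71.6, 293.6]
orientation: [-2.008, -2.416, -0.002]
ft_force: [-0.2, -0.2, 0.0]
width: 13.6
grasp_force: 30.0
[525.0772468  -71.61854079 293.64823263] [(array([363.2,  31.2,  44. ]), array([ 0.   , -0.001,  0.473])), (array([363.1,  31.2, 124. ]), array([ 0.   , -0.001,  0.473]))]
```

```bash
python3 -m creep '[{"translation":[40,3,0],"angular":[0,0,0.05],"jaw":0},{"translation":[95,8,5],"angular":[0,0,0.12],"jaw":0},{"translation":[150,13,10],"angular":[0,0,0.2],"jaw":0},{"translation":[205,18,20],"angular":[0,0,0.28],"jaw":0},{"translation":[260,22,30],"angular":[0,0,0.35],"jaw":0},{"translation":[310,27,44],"angular":[0,0,0.42],"jaw":0},{"translation":[345,30,70],"angular":[0,0,0.473],"jaw":0},{"translation":[363.2,31.2,100],"angular":[0,0,0.473],"jaw":0}]'
python3 -m creep '[{"translation":[0,0,0],"angular":[0,0,0],"jaw":0},{"translation":[0,0,24],"angular":[0,0,0],"jaw":0},{"translation":[0,0,24],"angular":[0,0,0],"jaw":0},{"translation":[0,0,24],"angular":[0,0,0],"jaw":0},{"translation":[0,0,24],"angular":[0,0,0],"jaw":0},{"translation":[0,0,24],"angular":[0,0,0],"jaw":0},{"translation":[0,0,24],"angular":[0,0,0],"jaw":0},{"translation":[0,0,24],"angular":[0,0,0],"jaw":0}]'
python3 - <<'E'
from plan import *
a=np.deg2rad(73.4);x=np.array([np.cos(a),np.sin(a),0]);z=np.array([0,0,-1.]);Rm=R.from_matrix(np.c_[x,np.cross(z,x),z])
print(pose()[0],delta([489.5,291.2,100],Rm))
o=ctrl.get_obs();i=ctrl.camera_info("wrist");im=ctrl.get_image("wrist");cv2.imwrite("pics/w5.png",im[:,:,::-1])
# predicted card edges in wrist pic
P,Rn=pose()
for h in (70,90):print(h,proj(i,[P+Rn.apply([sy,0,h-z]) for sy,z in((80,74),(80,0),(-80,74))]).round(0).tolist())
rc=[np.array([489.5,291.2,41])+d*x+e*np.cross(z,x) for d in (60,) for e in (-9.5,9.5,-3.5,3.5)];print("slot end",proj(i,rc).round(0).tolist())
E
```

```text
t: 11.15
ee_pos: [489.0, 294.0, 192.6]
orientation: [-2.516, -1.878, -0.004]
ft_force: [0.7, -0.1, 0.5]
width: 13.7
grasp_force: 30.0
t: 12.15
ee_pos: [488.3, 291.3, 168.2]
orientation: [-2.517, -1.876, 0.002]
ft_force: [-0.3, 0.5, -0.6]
width: 13.7
grasp_force: 30.0
[488.27582039 291.27064731 168.2285629 ] (array([ 0.3,  1.4, 68.2]), array([-0.002, -0.   ,  0.   ]))
70 [[253.0, 98.0], [253.0, 96.0], [254.0, 357.0]]
90 [[253.0, 98.0], [253.0, 96.0], [254.0, 334.0]]
slot end [[245.0, 118.0], [266.0, 118.0], [251.0, 118.0], [259.0, 118.0]]
```

View pics/w5.png

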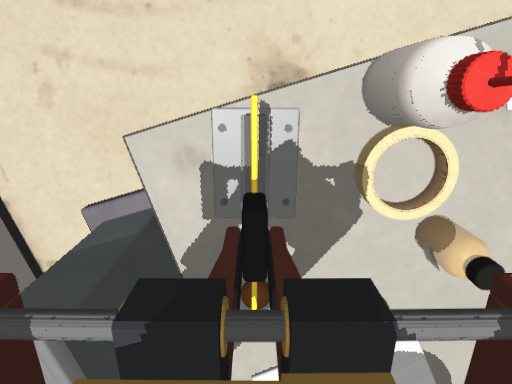

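Card at column 254 lines up with the slot (plate 211–299, centre 255).

```bash
python3 -m creep '[{"translation":[0,1,12],"angular":[0,0,0],"jaw":0},{"translation":[0,1,25],"angular":[0,0,0],"jaw":0},{"translation":[0,1,38],"angular":[0,0,0],"jaw":0},{"translation":[0,1,48],"angular":[0,0,0],"jaw":0},{"translation":[0,1,56],"angular":[0,0,0],"jaw":0},{"translation":[0,1,62],"angular":[0,0,0],"jaw":0},{"translation":[0,1,66],"angular":[0,0,0],"jaw":0},{"translation":[0,1,66],"angular":[0,0,0],"jaw":0}]'
```

```text
t: 13.2
ee_pos: [489.0, 291.0, 102.0]
orientation: [-2.517, -1.876, 0.002]
ft_force: [-0.0, -0.2, -0.6]
width: 13.4
grasp_force: 30.0
```

```bash
python3 -m creep '[{"translation":[0,0,1],"angular":[0,0,0],"jaw":0},{"translation":[0,0,2],"angular":[0,0,0],"jaw":0},{"translation":[0,0,3],"angular":[0,0,0],"jaw":0},{"translation":[0,0,4],"angular":[0,0,0],"jaw":0},{"translation":[0,0,5],"angular":[0,0,0],"jaw":0},{"translation":[0,0,6],"angular":[0,0,0],"jaw":0},{"translation":[0,0,6],"angular":[0,0,0],"jaw":0},{"translation":[0,0,6],"angular":[0,0,0],"jaw":0}]'
```

```text
t: 14.2
ee_pos: [491.6, 291.1, 100.6]
orientation: [2.518, 1.878, 0.006]
ft_force: [-4.3, -9.9, 34.9]
width: 13.8
grasp_force: 30.3
```

```bash
python3 -m creep '[{"translation":[0,0,-4],"angular":[0,0,0],"jaw":0},{"translation":[0,0,-4],"angular":[0,0,0],"jaw":0.5},{"translation":[0,0,-4],"angular":[0,0,0],"jaw":0.5},{"translation":[0,0,-4],"angular":[0,0,0],"jaw":0.5},{"translation":[0,0,5],"angular":[0,0,0],"jaw":0.5},{"translation":[0,0,14],"angular":[0,0,0],"jaw":0.5},{"translation":[0,0,20],"angular":[0,0,0],"jaw":0.5},{"translation":[0,0,20],"angular":[0,0,0],"jaw":0.5}]'
python3 -m creep '[{"translation":[0,0,0],"angular":[0,0,0],"jaw":0.5},{"translation":[0,0,0],"angular":[0,0,0],"jaw":0},{"translation":[0,0,0],"angular":[0,0,0],"jaw":0},{"translation":[0,0,0],"angular":[0,0,0],"jaw":0},{"translation":[0,0,0],"angular":[0,0,0],"jaw":0},{"translation":[0,0,0],"angular":[0,0,0],"jaw":0},{"translation":[0,0,0],"angular":[0,0,0],"jaw":0},{"translation":[0,0,0],"angular":[0,0,0],"jaw":0}]'
```

```text
t: 15.2
ee_pos: [488.6, 290.8, 75.3]
orientation: [-2.517, -1.876, 0.004]
ft_force: [-0.7, 0.6, 0.5]
width: 43.8
grasp_force: 0.0
t: 16.2
ee_pos: [489.0, 291.0, 76.2]
orientation: [-2.517, -1.876, 0.002]
ft_force: [-1.0, -0.0, 0.2]
width: 13.8
grasp_force: 30.0
```

```bash
python3 - <<'E'
from plan import *
print(ctrl.get_obs()["orientation"].tolist(),pose()[0],delta(*tgt(0,47,110)),delta(*tgt(0,47,80)))
E
```

```text
[-2.5169303042500295, -1.8764130203170437, 0.0019201642497787374] [489.008537   291.0396975   76.16586506] (array([-337.6,  138.1, -154.3]), array([-0.002, -0.001, -0.473])) (array([-337.6,  138.1, -124.3]), array([-0.002, -0.001, -0.473]))
```

```bash
python3 -m creep '[{"translation":[0,0,-20],"angular":[0,0,0],"jaw":0},{"translation":[0,0,-60],"angular":[0,0,0],"jaw":0},{"translation":[-10,4,-115],"angular":[0,0,-0.03],"jaw":0},{"translation":[-50,20,-155],"angular":[0,0,-0.1],"jaw":0},{"translation":[-105,43,-175],"angular":[0,0,-0.18],"jaw":0},{"translation":[-160,66,-180],"angular":[0,0,-0.26],"jaw":0},{"translation":[-215,88,-180],"angular":[0,0,-0.34],"jaw":0},{"translation":[-270,110,-175],"angular":[0,0,-0.42],"jaw":0}]'
python3 - <<'E'
from plan import *
print(pose()[0],delta(*tgt(0,47,80)),delta(*tgt(0,47,110)))
E
```

```text
t: 17.2
ee_pos: [518.0, -1.1, 251.3]
orientation: [-2.068, -2.364, -0.001]
ft_force: [1.3, -0.1, 0.1]
width: 13.9
grasp_force: 30.0
[517.96285348  -1.14468903 251.29994607] (array([-71.3,  -2.1,  51.2]), array([-0.   , -0.001, -0.05 ])) (array([-71.3,  -2.2,  21.2]), array([-0.   , -0.001, -0.05 ]))
```

```bash
python3 -m creep '[{"translation":[-40,-1,5],"angular":[0,0,-0.03],"jaw":0},{"translation":[-73,-2,18],"angular":[0,0,-0.05],"jaw":0},{"translation":[-73,-2,30],"angular":[0,0,-0.05],"jaw":0},{"translation":[-73,-2,44],"angular":[0,0,-0.05],"jaw":0},{"translation":[-73,-2,50],"angular":[0,0,-0.05],"jaw":0},{"translation":[-73,-2,50],"angular":[0,0,-0.05],"jaw":0},{"translation":[-73,-2,50],"angular":[0,0,-0.05],"jaw":0},{"translation":[-73,-2,50],"angular":[0,0,-0.05],"jaw":0}]'
python3 - <<'E'
from tilt import *
i=ctrl.camera_info("wrist");im=ctrl.get_image("wrist");cv2.imwrite("pics/w6.png",im[:,:,::-1])
print(ctrl.get_obs()["ee_pos"],delta(*tgt(0,47,70)),ctrl.get_obs()["ft_force"])
v=proj(i,[M+86*np.cos(a)*ux+86*np.sin(a)*uy for a in np.linspace(0,6.28,60)]);v=v[(v[:,1]<270)&(v[:,1]>5)&(abs(v[:,0]-254)>14)]
print(fit(i,refine("pics/w6.png",v,proj(i,M)[0]),86))
E
```

```text
t: 18.2
ee_pos: [525.5, -71.6, 201.1]
orientation: [-2.011, -2.412, 0.0]
ft_force: [1.0, -1.2, -0.7]
width: 14.2
grasp_force: 30.0
[525.39955354 -71.71982112 201.02996519] (array([-0.3, -0.2, 11. ]), array([-0.001, -0.001, -0.003])) [-0.05475201  0.53176621 -0.11219992]
(array([-0.   ,  0.271, -0.405]), array([ 0.6, -0.2,  0.6, -0.1,  0.3, -0. ,  0. , -0.3, -0.2, -0.5, -0.1,
       -0.4,  0.7,  0.7,  0.4, -2.8,  0.1,  1.2,  4.1, -0.7,  0.1, -0.7,
        0.4,  0. , -0. , -0.1, -0.5, -0.2,  0.2,  1. , -0.3, -0.4,  5.5,
       -5.6,  4.7,  0. ,  0. ,  0. ,  0.1,  0.1, -0.4,  0.1,  0.1,  0.2]))
```

View pics/w6.png

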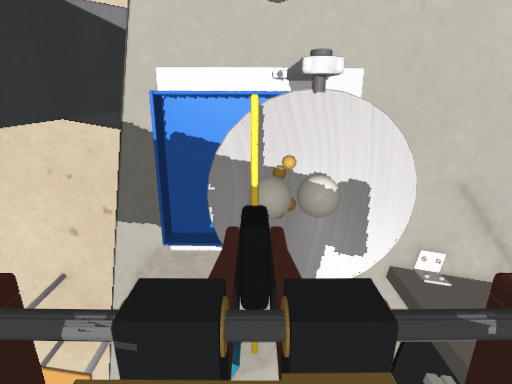

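The wrist view shows the bowl level again. Four-ball cluster: whites at (271,198) and (319,195), brass at (289,162), (280,173) and (291,204), one hidden. One white ball stands under the card line, so I'll lower outside it and slide inward just above the rim.

```bash
python3 -m creep '[{"translation":[0,-8,0],"angular":[0,0,0],"jaw":0},{"translation":[0,-16,0],"angular":[0,0,0],"jaw":0},{"translation":[0,-16,5],"angular":[0,0,0],"jaw":0},{"translation":[0,-16,9],"angular":[0,0,0],"jaw":0},{"translation":[0,-12,9],"angular":[0,0,0],"jaw":0},{"translation":[0,-8,9],"angular":[0,0,0],"jaw":0},{"translation":[0,-4,9],"angular":[0,0,0],"jaw":0},{"translation":[0,0,9],"angular":[0,0,0],"jaw":0}]'
python3 - <<'E'
from plan import *
ctrl.get_image("wrist");o=ctrl.get_obs();print(o["ee_pos"],o["ft_force"],o["t"])
print(delta(*tgt(0,47,70.2)))
for th in (.06,.12,.18,.24,.3,.36,.41,.45): print(th,delta(*tgt(th,47,69.5))) 
E
```

```text
t: 19.25
ee_pos: [525.4, -71.8, 191.6]
orientation: [-2.01, -2.411, 0.001]
ft_force: [-0.4, -1.0, 0.3]
width: 14.2
grasp_force: 30.0
[525.93061005 -71.73554883 191.72336253] [-0.56293484 -0.07593212 -0.70937618] 19.3
(array([-0.2, -0.7,  1.5]), array([-0.002, -0.001, -0.003]))
0.06 (array([-0.2, -4.8,  5.2]), array([-0.062, -0.001, -0.003]))
0.12 (array([-0.2, -8.7,  8.4]), array([-0.122, -0.001, -0.003]))
0.18 (array([ -0.3, -12.4,  11.8]), array([-0.182, -0.001, -0.003]))
0.24 (array([ -0.3, -15.8,  15.4]), array([-0.242, -0.001, -0.003]))
0.3 (array([ -0.3, -19.1,  19.2]), array([-0.302, -0.001, -0.003]))
0.36 (array([ -0.3, -22.1,  23.3]), array([-0.362, -0.001, -0.003]))
0.41 (array([ -0.3, -24.5,  26.8]), array([-0.412, -0.001, -0.003]))
0.45 (array([ -0.3, -26.2,  29.6]), array([-0.452, -0.001, -0.003]))
```

```bash
python3 -m creep '[{"translation":[0,-0.3,2],"angular":[0,0,0],"jaw":0},{"translation":[0,-4.5,5.2],"angular":[-0.06,0,0],"jaw":0},{"translation":[0,-8.4,8.4],"angular":[-0.12,0,0],"jaw":0},{"translation":[0,-12.1,11.8],"angular":[-0.18,0,0],"jaw":0},{"translation":[0,-15.5,15.4],"angular":[-0.24,0,0],"jaw":0},{"translation":[0,-18.8,19.2],"angular":[-0.3,0,0],"jaw":0},{"translation":[0,-21.8,23.3],"angular":[-0.36,0,0],"jaw":0},{"translation":[0,-24.2,26.8],"angular":[-0.41,0,0],"jaw":0}]'
python3 - <<'E'
from plan import *
o=ctrl.get_obs();print(o["ee_pos"],o["ft_force"],o["moment"],o["t"],o["qpos"])
for th in (.45,.49,.53,.56,.59,.62,.65,.68,.7): print(th,delta(*tgt(th,47,69))) 
E
```

```text
t: 20.3
ee_pos: [501.3, -76.6, 165.4]
orientation: [1.822, 2.183, 0.455]
ft_force: [-1.1, 2.4, 4.3]
width: 13.9
grasp_force: 30.0
[501.33925108 -76.62422622 165.39683134] [-1.05555848  2.35711736  4.3063792 ] [ 0.33787172 -0.09635816  0.18397285] 20.3 [-0.28481433  0.22414438  2.18411206  0.47451015  0.40257059 -0.8723453 ]
0.45 (array([ 0.1, -2.4,  3. ]), array([-0.039,  0.001, -0.003]))
0.49 (array([ 0.1, -5. ,  5.1]), array([-0.079,  0.001, -0.003]))
0.53 (array([ 0.1, -7.6,  7.2]), array([-0.119,  0.001, -0.003]))
0.56 (array([ 0.1, -9.4,  8.9]), array([-0.149,  0.002, -0.003]))
0.59 (array([  0.1, -11.2,  10.6]), array([-0.179,  0.002, -0.003]))
0.62 (array([  0.1, -13. ,  12.4]), array([-0.209,  0.002, -0.003]))
0.65 (array([  0.1, -14.7,  14.2]), array([-0.239,  0.002, -0.003]))
0.68 (array([  0.1, -16.3,  16.1]), array([-0.269,  0.002, -0.003]))
0.7 (array([  0.1, -17.4,  17.4]), array([-0.289,  0.002, -0.003]))
```

```bash
python3 -m creep '[{"translation":[0,-2.4,3],"angular":[-0.04,0,0],"jaw":0},{"translation":[0,-5,5.1],"angular":[-0.08,0,0],"jaw":0},{"translation":[0,-7.6,7.2],"angular":[-0.12,0,0],"jaw":0},{"translation":[0,-9.4,8.9],"angular":[-0.15,0,0],"jaw":0},{"translation":[0,-11.2,10.6],"angular":[-0.18,0,0],"jaw":0},{"translation":[0,-13,12.4],"angular":[-0.21,0,0],"jaw":0},{"translation":[0,-14.7,14.2],"angular":[-0.24,0,0],"jaw":0},{"translation":[0,-16.3,16.1],"angular":[-0.27,0,0],"jaw":0}]'
python3 -m creep '[{"translation":[0,-0.6,1],"angular":[-0.02,0,0],"jaw":0},{"translation":[0,-0.6,1],"angular":[-0.02,0,0],"jaw":0},{"translation":[0,-0.6,1],"angular":[-0.02,0,0],"jaw":0},{"translation":[0,-0.6,1],"angular":[-0.02,0,0],"jaw":0},{"translation":[0,-0.6,1],"angular":[-0.02,0,0],"jaw":0},{"translation":[0,-0.6,1],"angular":[-0.02,0,0],"jaw":0},{"translation":[0,-0.6,1],"angular":[-0.02,0,0],"jaw":0},{"translation":[0,-0.6,1],"angular":[-0.02,0,0],"jaw":0}]'
python3 - <<'E'
from plan import *
i=ctrl.camera_info("wrist");im=ctrl.get_image("wrist");t=ctrl.get_image("scene")
o=ctrl.get_obs();print(o["ee_pos"],o["ft_force"],o["moment"],o["t"],o["qpos"])
for th in (.68,.7,.72):print(delta(*tgt(th,47,70)))
c=proj(ctrl.camera_info("scene"),M)[0].astype(int)
s=cv2.resize(t[c[1]-50:c[1]+70,c[0]-45:c[0]+75],(480,480),interpolation=cv2.INTER_CUBIC)
w=cv2.resize(im,(320,240),interpolation=cv2.INTER_AREA);cv2.imwrite("pics/w7.png",im[:,:,::-1])
cv2.imwrite("pics/c7.png",np.hstack([s,np.vstack([w,np.zeros((240,320,3),np.uint8)])])[:,:,::-1])
E
```

```text
t: 21.3
ee_pos: [492.4, -78.3, 143.7]
orientation: [1.678, 2.009, 0.709]
ft_force: [-4.0, 1.1, 4.2]
width: 13.8
grasp_force: 30.0
t: 22.3
ee_pos: [492.5, -77.8, 142.3]
orientation: [1.667, 1.998, 0.726]
ft_force: [-5.0, -1.1, 3.0]
width: 13.8
grasp_force: 30.0
[492.5086233  -77.7909571  142.34700147] [-4.89505527 -1.94662709  2.82815664] [-0.49792708  0.72404848 -0.21537113] 22.4 [-0.40268725  0.3099539   2.37106331  1.94419868  0.38974016 -2.43922341]
(array([-0.3,  1.4, -2.1]), array([ 0.017,  0.001, -0.003]))
(array([-0.3, -0. , -1.2]), array([-0.003,  0.001, -0.003]))
(array([-0.3, -1.4, -0.2]), array([-0.023,  0.001, -0.003]))
```

View pics/c7.png

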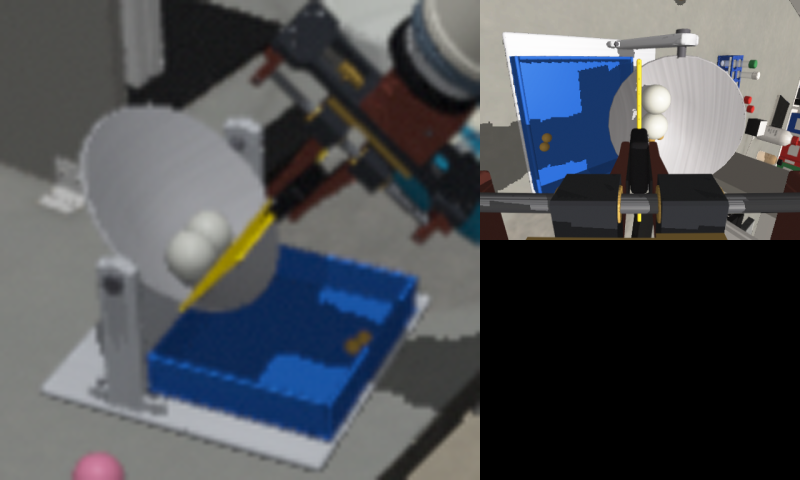

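The crop shows both white balls held behind the card with the bowl at about 40°. Two brass balls are in the tray, at about (357,341) in the scene part; the other two aren't visible. I'll count by colour and work out a rocking move.

```bash
cat > count.py <<'E'
from plan import *
def count():
    for n in ("wrist","scene","top"):
        i=ctrl.camera_info(n);im=ctrl.get_image(n);h=cv2.cvtColor(im,cv2.COLOR_RGB2HSV);m=cv2.inRange(h,(8,110,60),(24,255,255))
        k,l,s,c=cv2.connectedComponentsWithStats(m)
        for a in range(1,k):
            if s[a,4]<3: continue
            P=atz(i,c[a],20);d=P-M;x,y=d@ux,d@uy
            if abs(y)<110 and -190<x<120: print(n,c[a].round(0),s[a,2:].tolist(),"bench-frame x,y",round(x),round(y))
if __name__=="__main__":
    count()
    P0,R0=tgt(.7)
    for th in (.65,.6,.55):print(th,delta(*tgt(th),P0,R0))
E
python3 count.py
```

```text
wrist [251. 152.] [7, 112, 119] bench-frame x,y 18 23
wrist [254. 101.] [1, 3, 3] bench-frame x,y 23 74
wrist [258. 154.] [1, 100, 100] bench-frame x,y 28 20
wrist [254. 126.] [1, 3, 3] bench-frame x,y 22 50
wrist [105. 227.] [19, 28, 345] bench-frame x,y -131 -18
wrist [289. 221.] [8, 6, 18] bench-frame x,y 79 -71
wrist [274. 224.] [10, 6, 43] bench-frame x,y 53 -68
wrist [122. 304.] [5, 7, 7] bench-frame x,y -127 -91
scene [273. 226.] [5, 5, 13] bench-frame x,y -132 -13
top [247. 193.] [16, 12, 81] bench-frame x,y -41 -50
top [214. 196.] [10, 6, 27] bench-frame x,y -32 66
top [210. 201.] [6, 4, 11] bench-frame x,y -47 83
0.65 (array([ 0. ,  3.6, -2.3]), array([ 0.05,  0.  , -0.  ]))
0.6 (array([ 0. ,  7.2, -4.3]), array([ 0.1, -0. ,  0. ]))
0.55 (array([ 0. , 11. , -6.2]), array([ 0.15, -0.  , -0.  ]))
```

```bash
python3 -m creep '[{"translation":[0,3.6,-2.3],"angular":[0.05,0,0],"jaw":0},{"translation":[0,7.2,-4.3],"angular":[0.1,0,0],"jaw":0},{"translation":[0,11,-6.2],"angular":[0.15,0,0],"jaw":0},{"translation":[0,11,-6.2],"angular":[0.15,0,0],"jaw":0},{"translation":[0,7.2,-4.3],"angular":[0.1,0,0],"jaw":0},{"translation":[0,3.6,-2.3],"angular":[0.05,0,0],"jaw":0},{"translation":[0,0,0],"angular":[0,0,0],"jaw":0},{"translation":[0,0,0],"angular":[0,0,0],"jaw":0}]'
python3 count.py | grep -v top
```

```text
t: 23.55
ee_pos: [492.2, -77.2, 142.1]
orientation: [1.667, 1.997, 0.729]
ft_force: [-5.1, 2.8, 3.1]
width: 14.0
grasp_force: 30.0
wrist [254. 160.] [8, 112, 186] bench-frame x,y 22 15
wrist [258. 108.] [1, 4, 4] bench-frame x,y 28 68
wrist [130. 187.] [15, 14, 159] bench-frame x,y -108 11
wrist [105. 228.] [19, 28, 344] bench-frame x,y -131 -18
wrist [278. 226.] [11, 2, 14] bench-frame x,y 60 -71
wrist [122. 304.] [5, 7, 8] bench-frame x,y -127 -90
scene [273. 226.] [5, 5, 13] bench-frame x,y -132 -13
scene [262. 230.] [4, 3, 8] bench-frame x,y -111 16
0.65 (array([ 0. ,  3.6, -2.3]), array([ 0.05,  0.  , -0.  ]))
0.6 (array([ 0. ,  7.2, -4.3]), array([ 0.1, -0. ,  0. ]))
0.55 (array([ 0. , 11. , -6.2]), array([ 0.15, -0.  , -0.  ]))
```

Three are out. Rock again, further and quicker.

```bash
python3 -m creep '[{"translation":[0,5.4,-3.3],"angular":[0.075,0,0],"jaw":0},{"translation":[0,11,-6.2],"angular":[0.15,0,0],"jaw":0},{"translation":[0,15,-7.9],"angular":[0.2,0,0],"jaw":0},{"translation":[0,15,-7.9],"angular":[0.2,0,0],"jaw":0},{"translation":[0,11,-6.2],"angular":[0.15,0,0],"jaw":0},{"translation":[0,7.2,-4.3],"angular":[0.1,0,0],"jaw":0},{"translation":[0,3.6,-2.3],"angular":[0.05,0,0],"jaw":0},{"translation":[0,0,0],"angular":[0,0,0],"jaw":0}]'
python3 count.py | grep -v top
```

```text
t: 24.7
ee_pos: [493.9, -76.5, 144.0]
orientation: [1.671, 2.007, 0.723]
ft_force: [-4.8, 2.4, 3.4]
width: 13.7
grasp_force: 30.0
wrist [254. 161.] [8, 112, 179] bench-frame x,y 23 15
wrist [258. 135.] [1, 3, 3] bench-frame x,y 29 42
wrist [258. 141.] [1, 5, 5] bench-frame x,y 29 35
wrist [254. 174.] [1, 3, 3] bench-frame x,y 23 1
wrist [133. 187.] [30, 15, 308] bench-frame x,y -104 11
wrist [103. 228.] [19, 28, 343] bench-frame x,y -131 -18
wrist [122. 304.] [5, 7, 8] bench-frame x,y -126 -91
scene [273. 226.] [5, 5, 14] bench-frame x,y -132 -13
scene [261. 229.] [7, 4, 17] bench-frame x,y -105 15
0.65 (array([ 0. ,  3.6, -2.3]), array([ 0.05,  0.  , -0.  ]))
0.6 (array([ 0. ,  7.2, -4.3]), array([ 0.1, -0. ,  0. ]))
0.55 (array([ 0. , 11. , -6.2]), array([ 0.15, -0.  , -0.  ]))
```

All four brass balls are in the tray. Now let the bowl come back level under the card.

```bash
python3 - <<'E'
from plan import *
P,Q=tgt(.7,47,69)
print([delta(*tgt(t,47,69),P,Q)for t in(.66,.62,.58,.54,.5,.46,.41,.36)])
P,Q=tgt(.36,47,69)
print([delta(*tgt(t,47,h),P,Q)for t,h in((.3,69),(.24,69.3),(.18,69.5),(.12,69.8),(.06,70.2),(0,70.5),(0,72))])
E
```

```text
[(array([-0. ,  2.8, -1.8]), array([ 0.04, -0.  , -0.  ])), (array([-0. ,  5.7, -3.5]), array([ 0.08, -0.  , -0.  ])), (array([ 0. ,  8.6, -5.1]), array([ 0.12,  0.  , -0.  ])), (array([ 0. , 11.6, -6.6]), array([ 0.16, -0.  ,  0.  ])), (array([-0. , 14.6, -8. ]), array([ 0.2, -0. ,  0. ])), (array([-0. , 17.7, -9.2]), array([ 0.24, -0.  ,  0.  ])), (array([  0. ,  21.7, -10.6]), array([ 0.29, -0.  ,  0.  ])), (array([  0. ,  25.7, -11.7]), array([ 0.34, -0.  ,  0.  ]))]
[(array([ 0. ,  4.2, -2.7]), array([0.06, 0.  , 0.  ])), (array([-0. ,  8.6, -5.4]), array([ 0.12, -0.  , -0.  ])), (array([-0. , 13.2, -7.8]), array([ 0.18, -0.  , -0.  ])), (array([ -0. ,  17.9, -10. ]), array([ 0.24, -0.  , -0.  ])), (array([  0. ,  22.8, -12. ]), array([ 0.3, -0. , -0. ])), (array([ -0. ,  27.8, -13.5]), array([ 0.36, -0.  ,  0.  ])), (array([ -0. ,  28.4, -14.9]), array([ 0.36, -0.  ,  0.  ]))]
```

```bash
python3 -m creep '[{"translation":[0,2.8,-1.8],"angular":[0.04,0,0],"jaw":0},{"translation":[0,5.7,-3.5],"angular":[0.08,0,0],"jaw":0},{"translation":[0,8.6,-5.1],"angular":[0.12,0,0],"jaw":0},{"translation":[0,11.6,-6.6],"angular":[0.16,0,0],"jaw":0},{"translation":[0,14.6,-8],"angular":[0.2,0,0],"jaw":0},{"translation":[0,17.7,-9.2],"angular":[0.24,0,0],"jaw":0},{"translation":[0,21.7,-10.6],"angular":[0.29,0,0],"jaw":0},{"translation":[0,25.7,-11.7],"angular":[0.34,0,0],"jaw":0}]'
python3 -m creep '[{"translation":[0,4.2,-2.7],"angular":[0.06,0,0],"jaw":0},{"translation":[0,8.6,-5.4],"angular":[0.12,0,0],"jaw":0},{"translation":[0,13.2,-7.8],"angular":[0.18,0,0],"jaw":0},{"translation":[0,17.9,-10],"angular":[0.24,0,0],"jaw":0},{"translation":[0,22.8,-12],"angular":[0.3,0,0],"jaw":0},{"translation":[0,27.8,-13.5],"angular":[0.36,0,0],"jaw":0},{"translation":[0,28.4,-14.9],"angular":[0.36,0,0],"jaw":0},{"translation":[0,28.4,-14.9],"angular":[0.36,0,0],"jaw":0}]'
python3 - <<'E'
from plan import *
i=ctrl.camera_info("wrist");im=ctrl.get_image("wrist");cv2.imwrite("pics/w8.png",im[:,:,::-1])
Rr=R.from_rotvec([-2.51693,-1.87641,.00192])
o=ctrl.get_obs();print(o["ee_pos"],o["orientation"],o["ft_force"],delta(*tgt(0,47,72)))
P0,R0=pose()
up=P0+[0,0,60]; print([delta([489,291,z],Rr) for z in (250,180,76.5)])
E
```

```text
t: 25.85
ee_pos: [506.2, -74.8, 169.6]
orientation: [1.855, 2.227, 0.388]
ft_force: [-2.3, 0.8, 2.3]
width: 14.1
grasp_force: 30.0
t: 26.85
ee_pos: [526.8, -70.6, 192.4]
orientation: [-2.002, -2.406, 0.013]
ft_force: [0.2, 0.6, -0.3]
width: 13.6
grasp_force: 30.0
[526.42738818 -70.48879785 192.18754085] [-2.00144289 -2.40507749  0.01314559] [-0.35225649  0.25397364 -0.81798381] (array([-1.3, -1.4,  0.2]), array([-0.015, -0.004, -0.001]))
[(array([362.5,  28. , -56.7]), array([-0.013,  0.   ,  0.472])), (array([362.2,  29.1,  13.3]), array([-0.013,  0.   ,  0.472])), (array([361.8,  30.6, 116.8]), array([-0.013,  0.   ,  0.472]))]
```

```bash
python3 -m creep '[{"translation":[0,0,-15],"angular":[0,0,0],"jaw":0},{"translation":[0,0,-45],"angular":[0,0,0],"jaw":0},{"translation":[40,3,-60],"angular":[-0.013,0,0.05],"jaw":0},{"translation":[95,7,-62],"angular":[-0.013,0,0.13],"jaw":0},{"translation":[150,12,-62],"angular":[-0.013,0,0.21],"jaw":0},{"translation":[207,17,-62],"angular":[-0.013,0,0.3],"jaw":0},{"translation":[264,22,-58],"angular":[-0.013,0,0.38],"jaw":0},{"translation":[318,26,-50],"angular":[-0.013,0,0.45],"jaw":0}]'
python3 - <<'E'
from plan import *
ctrl.get_image("wrist");ctrl.get_image("wrist")
Rr=R.from_rotvec([-2.51693,-1.87641,.00192]);print(pose()[0],[delta([489,291,z],Rr) for z in (180,110)])
E
```

```text
t: 27.9
ee_pos: [495.1, 248.9, 245.1]
orientation: [-2.497, -1.901, -0.003]
ft_force: [0.6, 0.8, -1.0]
width: 14.2
grasp_force: 30.0
[494.19391639 251.02941018 244.05994628] [(array([ 37. , -15.2,  64.2]), array([-0.001, -0.003,  0.025])), (array([ 36.8, -15. , 134.2]), array([-0.001, -0.003,  0.025]))]
```

```bash
python3 -m creep '[{"translation":[20,-8,20],"angular":[0,0,0.015],"jaw":0},{"translation":[37,-15.1,50],"angular":[0,-0.002,0.025],"jaw":0},{"translation":[37,-15.1,80],"angular":[0,-0.002,0.025],"jaw":0},{"translation":[37,-15.1,105],"angular":[0,-0.002,0.025],"jaw":0},{"translation":[37,-15.1,114],"angular":[0,-0.002,0.025],"jaw":0},{"translation":[37,-15.1,114],"angular":[0,-0.002,0.025],"jaw":0},{"translation":[37,-15.1,114],"angular":[0,-0.002,0.025],"jaw":0},{"translation":[37,-15.1,114],"angular":[0,-0.002,0.025],"jaw":0}]'
python3 - <<'E'
from plan import *
Rr=R.from_rotvec([-2.51693,-1.87641,.00192]);print(pose()[0],[delta([489,291,z],Rr) for z in (77.5,)])
E
```

```text
t: 29.0
ee_pos: [490.5, 287.3, 130.8]
orientation: [-2.519, -1.874, 0.001]
ft_force: [0.1, 0.6, -1.0]
width: 14.3
grasp_force: 30.0
[490.48055358 287.33058621 130.82917845] [(array([ 3. , -2.3, 53.3]), array([ 0.   , -0.001, -0.002]))]
```

```bash
python3 -m creep '[{"translation":[3,-2.3,0],"angular":[0,0,-0.002],"jaw":0},{"translation":[3,-2.3,8],"angular":[0,0,-0.002],"jaw":0},{"translation":[3,-2.3,17],"angular":[0,0,-0.002],"jaw":0},{"translation":[3,-2.3,27],"angular":[0,0,-0.002],"jaw":0},{"translation":[3,-2.3,36],"angular":[0,0,-0.002],"jaw":0},{"translation":[3,-2.3,44],"angular":[0,0,-0.002],"jaw":0},{"translation":[3,-2.3,50],"angular":[0,0,-0.002],"jaw":0},{"translation":[3,-2.3,52.5],"angular":[0,0,-0.002],"jaw":0}]'
```

```text
t: 30.0
ee_pos: [488.2, 290.6, 76.8]
orientation: [-2.516, -1.876, 0.005]
ft_force: [-0.8, -0.5, 0.5]
width: 13.8
grasp_force: 30.0
```

```bash
python3 -m creep '[{"translation":[0,0,0.5],"angular":[0,0,0],"jaw":0},{"translation":[0,0,1],"angular":[0,0,0],"jaw":0},{"translation":[0,0,1],"angular":[0,0,0],"jaw":0.4},{"translation":[0,0,1],"angular":[0,0,0],"jaw":0.7},{"translation":[0,0,1],"angular":[0,0,0],"jaw":0.8},{"translation":[0,0,1],"angular":[0,0,0],"jaw":0.8},{"translation":[0,0,1],"angular":[0,0,0],"jaw":0.8},{"translation":[0,0,-10],"angular":[0,0,0],"jaw":0.8}]'
python3 -m creep '[{"translation":[0,0,-20],"angular":[0,0,0],"jaw":0.8},{"translation":[0,0,-45],"angular":[0,0,0],"jaw":0.8},{"translation":[-20,0,-90],"angular":[0,0,0],"jaw":0.8},{"translation":[-50,0,-140],"angular":[0,0,0],"jaw":0.8},{"translation":[-80,0,-180],"angular":[0,0,0],"jaw":0.8},{"translation":[-100,0,-200],"angular":[0,0,0],"jaw":0.8},{"translation":[-100,0,-200],"angular":[0,0,0],"jaw":0.8},{"translation":[-100,0,-200],"angular":[0,0,0],"jaw":0.8}]'
python3 - <<'E'
from plan import *
import count
count.count()
s=ctrl.get_image("scene");w=ctrl.get_image("wrist");t=ctrl.get_image("top")
a=cv2.resize(s[150:350,120:320],(400,400),interpolation=cv2.INTER_CUBIC)
b=cv2.resize(w,(400,300));c=cv2.resize(t[120:240,90:290],(400,240),interpolation=cv2.INTER_CUBIC)
cv2.imwrite("pics/fin.png",np.hstack([np.vstack([a,np.zeros((140,400,3),np.uint8)]),np.vstack([b,c])])[:,:,::-1])
E
```

```text
t: 31.0
ee_pos: [487.7, 290.3, 86.9]
orientation: [-2.516, -1.876, 0.007]
ft_force: [-0.2, -0.5, 0.1]
width: 68.9
grasp_force: 0.0
t: 32.0
ee_pos: [460.4, 194.9, 286.9]
orientation: [-2.516, -1.876, 0.004]
ft_force: [0.7, 1.0, -0.3]
width: 70.2
grasp_force: 0.0
wrist [395. 326.] [27, 61, 788] bench-frame x,y 15 -94
wrist [306. 306.] [13, 8, 61] bench-frame x,y -102 12
scene [273. 226.] [5, 4, 9] bench-frame x,y -132 -12
scene [261. 230.] [6, 4, 14] bench-frame x,y -105 16
```

View pics/fin.png

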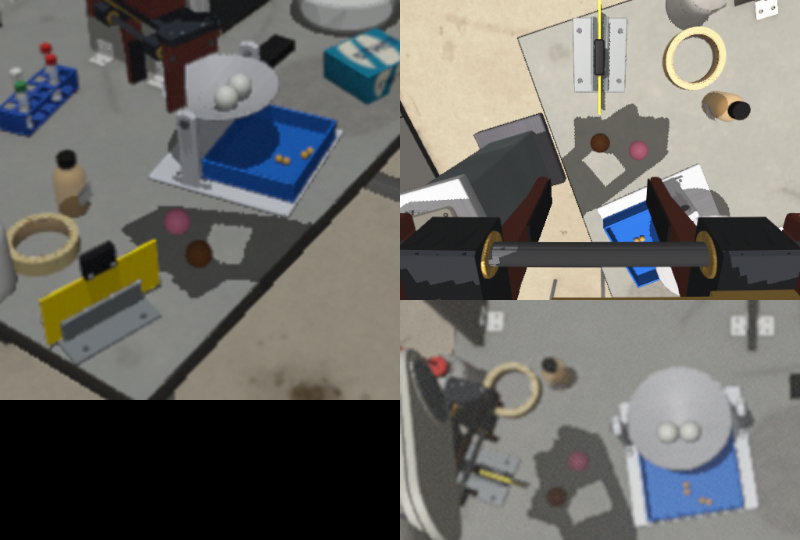

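The card stands in its rest, the bowl is level with both white balls in it, all four brass balls are in the tray, and the other things look undisturbed. I'm handing it in.

```bash
python3 -c "
from workcell import ctrl
print(ctrl.close_job())"
```

```text
the job is handed in; nothing more can be done
None
```

The job is handed in at about 32 s: all four brass balls are in the blue tray, both white balls are still in the level bowl, and the card is back in its rest; my first grip was too high, so an early contact tipped the bowl to about 26° before I re-gripped the card, and setting it back in the rest for that peaked at about 35 N, against about 6 N on the bowl.

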